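# Square up two gift cartons and set the fixture's thumbscrew

### The arm

A 7-joint arm with a two-finger parallel gripper is mounted at the origin on the work surface. World frame = base frame: x ahead of the robot, y to its left, z up, the work surface at z = 0. Lengths are in m, angles in rad, forces in N, time in s.
With the tool pointing down it reaches from about 0.425 to 0.95 m from the base axis. Payload 16.7 kg.
Tool frame: the origin (TCP) lies on the centre line of the jaws, within the pads' length; the fingertips stand 25 mm ahead of it and the grasp point (between the pads) lies 6 mm ahead of it (robot.tips_ahead is the distance from the TCP to the fingertips, in m); y points along the fingers, x is the direction in which the jaws open and shut, and the axes are right-handed (so a half turn about y gives the same grasp; the last joint's range is limited). The gripper opens to 94 mm and grips with 3 to 60 N. Pads are 16 mm wide; open, the fingers measure 119 mm over their backs; the gripper's body (75 mm by 177 mm) begins 78 mm behind the grasp point.
Start: joints at [-1.492, 0.426, 0.074, 1.606, -0.034, 1.111, -0.067], TCP at [0.153, 0.657, 0.23] pointing down, gripper open.
Joint ranges: [-2.85, 2.85], [-0.5, 2.14], [-1.23, 1.37], [0.21, 2.46], [-1.02, 4.16], [0.16, 2.05], [-2.73, 2.73]. Speed limits (rad/s): [1.89, 1.89, 2.39, 2.39, 3.01, 3.01, 3.01].

### API

Orientations are given as [roll, pitch, yaw] about the fixed x, y, z axes, in that order (R = Rz(yaw) Ry(pitch) Rx(roll)).
In Python, from cell import robot gives the robot as it stands. The module is installed in compiled form; this text tells all that it offers.
- The arm moves only by the tool move_arm, never from a script. Its arguments are lists of equal length, an entry for each row: "slide": the shift along the world's x, y, z in cm, a list of three; "rot": the turn, a rotation vector about the world's x, y, z in rad, a list of three. In form: {"slide": [[dx, dy, dz], ...], "rot": [[wx, wy, wz], ...]}. A call has 1 to 20 rows; each row shifts and turns the commanded pose from where the row before left it; what a row does not reach is not made up. A row lasts 1/10 s, in which the tool goes at most 50 mm and 8.59 degrees, less where a joint would pass 70% of its speed; a pose out of reach is approached as far as the arm can. A call with a gripper value outside its range is refused whole. "jaw" is the opening in per cent of the stroke, from 0 (shut) to 100 (fully open), set as the call begins (left out, the last holds). The fingers move at their own pace and stop on an object; "squeeze" is the grip in N (left out, the last holds). Time passes only in rows, so rows that do not move let the fingers close. It gives the time, the measured TCP pose, the force and the opening at its end, in the units of the state.
- robot.get_obs(): the state, without advancing time (a new reading comes with each control period).
- robot.snapshot(name): name is "side" or "top"; returns a dict with "color" (384x512x3 uint8, red, green, blue), "depth" (384x512 float32, m along the optical axis (not along the pixel's ray), 0 where there is no reading), "mtx" (3x3 intrinsics, pixels), "k1" (the pictures are not rectified: a ray, as slopes to the right and down, at radius r is drawn at 1 + k1 r^2 times it, then the intrinsics apply), "R" (3x3) and "t" (3): a world point X has camera coordinates R X + t. Camera axes: x right, y down, z forward; pixel columns grow to the right and rows downward; lengths in m; the calibration is good to about 2 mm. A picture is of the moment at which its call begins.
- robot.job_done(): hands the job in, once; it reports no verdict.
The state is a dict: "clock": time; "joint_positions": joint angles; "dq": joint speeds; "joint_efforts": joint torques, N m; "ee_pos": TCP position; "orientation": TCP orientation; "force": force on the tool from outside, world axes, zero at the start; "moment": the same for the moment, N m; "opening": opening from 0.0 (shut) to 1.0 (fully open).
Only numpy, scipy, OpenCV 4.12 (cv2) and the standard library are available. Lean on these libraries where they do the work, as an engineer would, in place of code of your own. Each camera call takes 0.05 s, during which the arm holds its last target.

### The job

Stack the two long gift cartons in the squaring fixture, the thick one at the bottom and the thin one squarely on top of it, both lying flat between the corner posts, and let go of them. Then turn the black wing thumbscrew clockwise until it seats, back it off a quarter turn so that the pile can be lifted out, and finish still gripping the thumbscrew there, holding it steady for a colleague to lock it. Leave the other things on the table where they are.

Things in the scene. Friction and masses are not known exactly. Their poses are not given: they have to be found in the camera images.
- thick_carton: closed cardboard gift carton with a pale paper band, 130 x 60 x 26 mm (x, y, z), about 0.16 kg, rigid, loose, lying flat on the table at the start; origin at the centre of its underside, x along its length; either end may point either way
- thin_carton: the same kind of carton but 130 x 60 x 16 mm (x, y, z), about 0.11 kg; origin at the centre of its underside, x along its length
- fixture: metal squaring fixture fixed to the table: base plate 262 x 90 x 6 mm with, in a row along x, the end stop, the pocket for the pile, the sliding jaw and the thumbscrew (x = -140 mm, y = 0, on a grey round column 36 mm across, its top 34 mm above the table). Origin on the table under the middle of the pocket; x along the pocket towards the end stop, z up
- pocket (a point): point on top of the fixture's base plate (6 mm above the table) in the middle of the pocket, where the centre of the thick carton's underside goes when it touches the end stop, whose face is at x = +65 mm and which is 40 mm high above the plate; axes as the fixture's
- post (a point): top of the inner face of one of four alike corner posts, at fixture x = +48, y = +33 mm, 32 mm above the plate. Posts are 18 mm long, centred at x = +-48, inner faces at y = +-33 mm, then flared outward up to 45 mm above the plate; between them each side is open for fingers over 78 mm
- jaw_face (a point): middle of the upper edge of the dark jaw plate's face, 35 mm above the base plate; the plate is 56 mm wide and closes the pocket from -x, pushing the cartons towards the end stop: its face is at fixture x = -86 mm plus 6 mm per rad of thumbscrew turn, so -68 mm when seated
- thumbscrew_grip (a point): middle of the thumbscrew's black wing, on its vertical turning axis, 59 mm above the table; the wing is an upright flat bar 44 mm long (x of this point), 12 mm thick (y) and 30 mm high, its underside 44 mm above the table, 10 mm clear of the column; pinch it across its 12 mm from above; x and y turn with the screw
- thumbscrew (a joint): turn of the thumbscrew in rad, growing clockwise seen from above (tightening): at 0 (fully open) the wing lies along the fixture's x; 3.0 is seated, a hard stop. Starts between 1.1 and 2.0. It stays where it is left and turns with about 0.06 N m, more when the jaw pushes cartons
- short_carton: a shorter cardboard carton 85 x 60 x 22 mm lying flat, not part of the job
- tape_roll: a clear roll of packing tape lying flat, 96 mm across, 24 mm high, not part of the job
- spoon: a loose steel spoon 170 mm long, not part of the job
- spoon2: a loose steel teaspoon 130 mm long, not part of the job
- jar: a closed jar 60 mm across, 85 mm high, not part of the job
- cup: an open steel cup 72 mm across, 90 mm high, not part of the job
Not all that is in view belongs to the job. Leave any red or yellow look-alike of the thin_carton alone.

How it is judged:
By the outcome, as a careful person would: the job done as asked, in the order asked, and still so for the second after the job is handed in, while the arm keeps its last pose, push and grip.
It also fails if it takes over 72 s, if anything falls off the work surface, if the arm or the gripper's body presses on something with over 40 N, if the wrist force passes 120 N, or if a joint passes its speed limit or range.

## Working session

There is one attempt and no reset: what is moved stays moved. The work goes in short steps, Python scripts to look and compute and a tool call to move; the robot and the scene stay as the last step left them, time stands still between calls to the robot, and variables do not carry over. Pictures are saved under pics/ and viewed, and the job is handed in when it is done.

Besides the shell and the picture viewer there is one more tool, called after "Request:" as name(argument=value, ...) on one line, values as JSON. move_arm: Moves the arm, as the interface text tells. Its arguments: {"type":"object","properties":{"slide":{"type":"array","items":{"type":"array","items":{"type":"number"}}},"rot":{"type":"array","items":{"type":"array","items":{"type":"number"}}},"jaw":{"type":"number"},"squeeze":{"type":"number"}},"required":["slide","rot"]}

```bash
mkdir -p pics; cat > h.py <<'E'
import numpy as np, cv2
from cell import robot
def snap(n,f=None):
    s=robot.snapshot(n)
    if f: cv2.imwrite('pics/'+f,s['color'][:,:,::-1])
    return s
def cloud(s):
    d=s['depth'];h,w=d.shape;K=s['mtx'];k1=s['k1']
    u,v=np.meshgrid(np.arange(w),np.arange(h))
    xd=(u-K[0,2])/K[0,0];yd=(v-K[1,2])/K[1,1]
    p=cv2.undistortPoints(np.stack([u.ravel(),v.ravel()],1).astype(np.float64).reshape(-1,1,2),K,np.array([k1,0,0,0.])).reshape(h,w,2)
    c=np.dstack([p[...,0]*d,p[...,1]*d,d])
    W=(c-s['t'])@s['R']
    W[d==0]=np.nan
    return W
def proj(s,X):
    X=np.atleast_2d(X).astype(float)
    return cv2.projectPoints(X,cv2.Rodrigues(np.array(s['R']))[0],np.array(s['t'],float),np.array(s['mtx']),np.array([s['k1'],0,0,0.]))[0].reshape(-1,2)
def st():
    o=robot.get_obs();print(round(o['clock'],2),np.round(o['ee_pos'],4),np.round(o['orientation'],3),'F',np.round(o['force'],1),'op',round(o['opening'],3),'q',np.round(o['joint_positions'],2))
E
python3 - <<'E'
from h import *
st()
for n in ['top','side']:
    s=snap(n,n+'0.png');np.savez(n+'0.npz',**s);print(s['k1'],s['mtx'],s['R'],s['t'])
    big=cv2.resize(s['color'],(800,600))[:,:,::-1];cv2.imwrite('pics/'+n+'0b.png',big)
E
```

```text
0.0 [0.153  0.657  0.2298] [-1.571e+00  1.000e-03  1.342e+00] F [-0.6  0.3 -0.1] op 0.999 q [-1.49  0.43  0.07  1.61 -0.03  1.11 -0.07]
-0.05040533096039943 [[358.28642724   0.         252.94737274]
 [  0.         358.28642724 191.0324911 ]
 [  0.           0.           1.        ]] [[ 0.01638143 -0.9995742   0.02414673]
 [-0.98526616 -0.02024942 -0.16982508]
 [ 0.17024173 -0.02100898 -0.98517835]] [-0.04057743  0.54548197  0.91287825]
0.0630178643114455 [[492.47768372   0.         265.65512569]
 [  0.         492.47768372 191.1172099 ]
 [  0.           0.           1.        ]] [[ 0.99607857 -0.08718481  0.01504284]
 [-0.04084872 -0.60402083 -0.79592099]
 [ 0.0784784   0.79218536 -0.60521359]] [-0.51627827  0.06426994  1.32768107]
```

View pics/top0b.png

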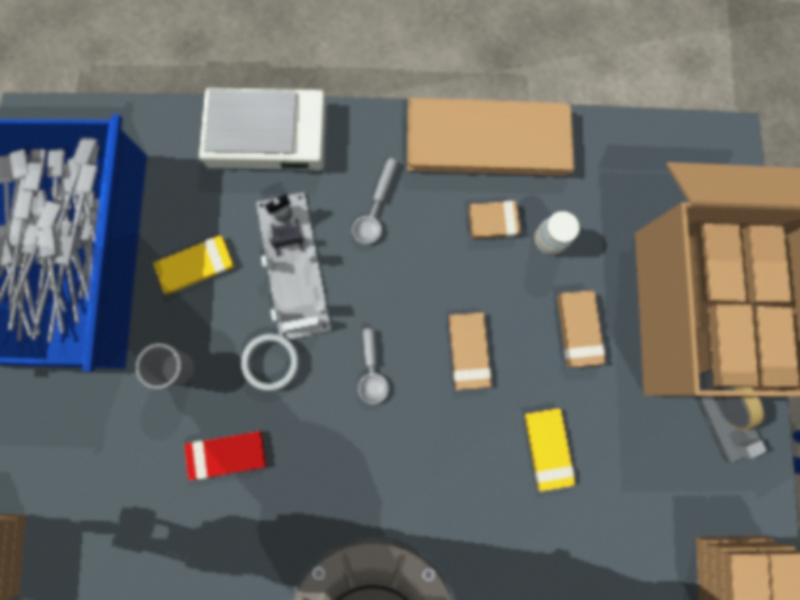

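View pics/side0b.png

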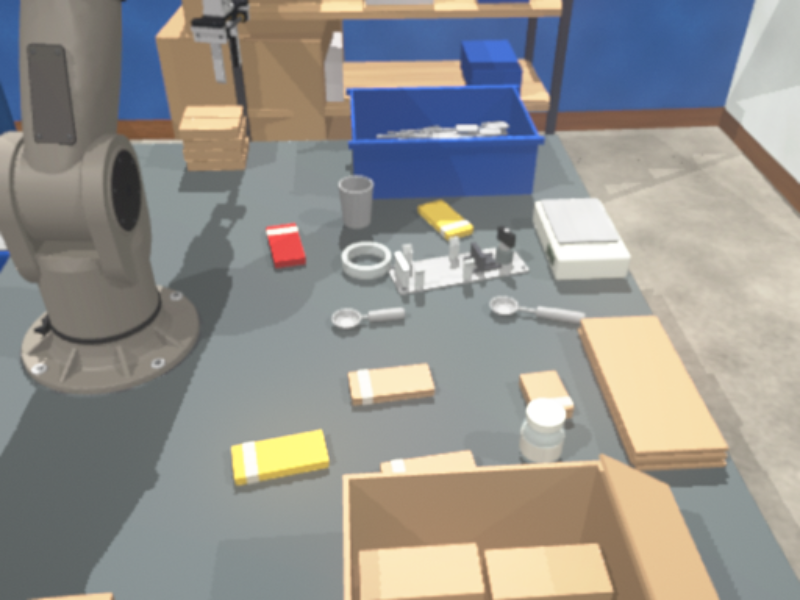

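The top image (800x600) shows these carton candidates:
- Brown long cartons at (470,350) and (582,328).
- The short brown carton at (495,218).
- Yellow look-alikes at (193,264) and (550,449), and a red one at (225,455).
- Cartons inside the big box.

The fixture is at (292,265), with the black wing at (278,204). Next I'll measure heights.

```bash
cat > meas.py <<'E'
from h import *
def box(W,mask):
    P=W[mask];return P
def rect(W,S,u0,u1,v0,v1,zmin=0.008,dz=0.006):
    # region in 800x600 coords
    a=0.64
    m=np.zeros(W.shape[:2],bool);m[int(v0*a):int(v1*a),int(u0*a):int(u1*a)]=1
    z=W[...,2];m&=(z>zmin)
    ztop=np.nanmedian(z[m]);m&=abs(z-ztop)<dz
    P=W[m][:,:2].astype(np.float32)
    (c,wh,an)=cv2.minAreaRect(P)
    return c,wh,an,ztop,m.sum()
E
python3 - <<'E'
from meas import *
s=dict(np.load('top0.npz'));W=cloud(s)
z=W[...,2]
print('table z',[np.round(np.nanmedian(z[r:r+10,c:c+10]),4) for r,c in[(230,200),(150,260),(230,330),(290,300)]])
for n,r in dict(A=(440,500,300,400),B=(550,615,280,375),short=(460,525,190,245),yel=(515,585,400,500),red=(180,275,425,485),yel2=(148,240,230,300)).items():
    c,wh,an,zt,k=rect(W,s,*r);print(n,np.round(c,4),np.round(wh,4),round(an,1),round(float(zt),4),k)
crop=s['color'][170:250,270:400];cv2.imwrite('pics/crop1.png',cv2.resize(crop,(780,480),interpolation=cv2.INTER_CUBIC)[:,:,::-1])
crop=s['color'][115:220,155:220];cv2.imwrite('pics/crop2.png',cv2.resize(crop,(371,600),interpolation=cv2.INTER_CUBIC)[:,:,::-1])
s2=dict(np.load('side0.npz'))
crop=s2['color'][135:195,240:345];cv2.imwrite('pics/crop3.png',cv2.resize(crop,(798,456),interpolation=cv2.INTER_CUBIC)[:,:,::-1])
E
```

```text
table z [np.float64(0.0007), np.float64(0.0003), np.float64(0.0009), np.float64(0.001)]
A [ 0.4621 -0.1609] [0.1276 0.0609] 5.5 0.0171 1036
B [ 0.5041 -0.3614] [0.1282 0.0632] 6.8 0.027 1020
short [ 0.7015 -0.2075] [0.0623 0.0862] 5.4 0.0225 633
yel [ 0.296 -0.301] [0.1299 0.0622] 10.2 0.0171 1112
red [0.2762 0.2548] [0.0616 0.1309] 11.0 0.0167 1144
yel2 [0.6072 0.3332] [0.0633 0.13  ] 24.1 0.0161 1003
```

View pics/crop1.png

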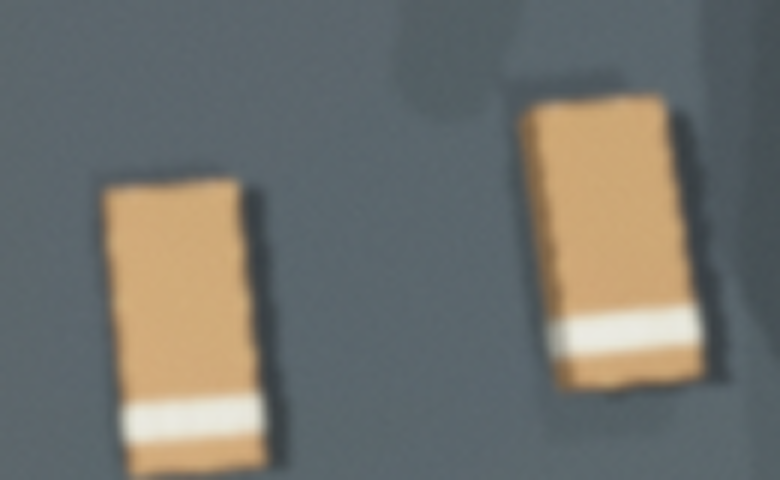

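View pics/crop2.png

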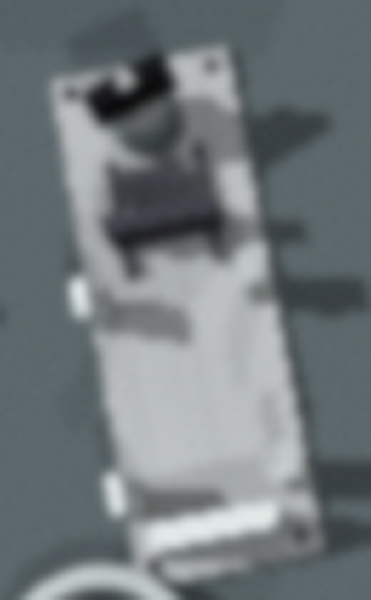

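View pics/crop3.png

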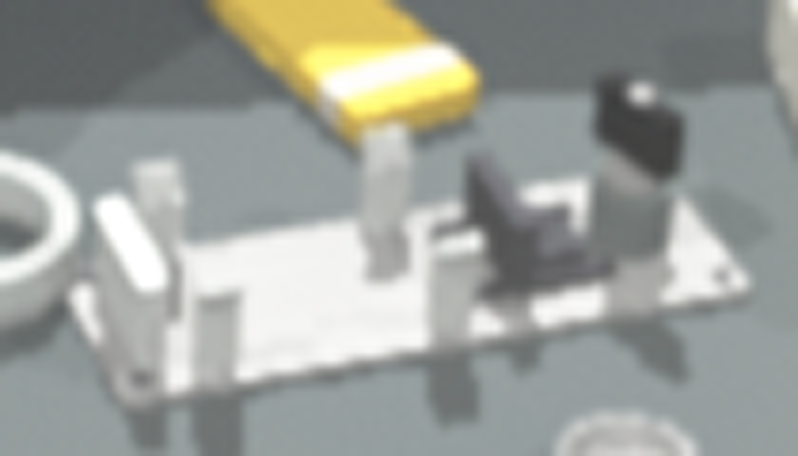

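```bash
python3 - <<'E'
from meas import *
for n in ['top','side']:
    s=dict(np.load(n+'0.npz'));W=cloud(s)
    X,Y,Z=W[...,0],W[...,1],W[...,2]
    reg=(X>0.42)&(X<0.80)&(Y>0.02)&(Y<0.25)
    sat=s['color'].max(2).astype(int)-s['color'].min(2)
    m=reg&(Z>0.004)&(Z<0.009)
    print(n,'plate n',m.sum())
    P=W[m][:,:2].astype(np.float32);print(cv2.minAreaRect(P))
    for lo,hi in[(0.012,0.03),(0.03,0.044),(0.044,0.055),(0.055,0.085)]:
        m=reg&(Z>lo)&(Z<hi)
        k,l,stt,c=cv2.connectedComponentsWithStats(m.astype(np.uint8))
        for i in range(1,k):
            if stt[i,4]>3:
                p=W[l==i];print(lo,hi,stt[i,4],np.round(c[i]),np.round(np.nanmean(p,0),3),'min',np.round(p.min(0),3),'max',np.round(p.max(0),3))
E
```

```text
top plate n 2012
((0.609437108039856, 0.13510368764400482), (0.22866712510585785, 0.3740553855895996), 89.9789810180664)
0.012 0.03 111 [180. 106.] [0.794 0.181 0.022] min [0.79  0.107 0.012] max [0.797 0.25  0.03 ]
0.012 0.03 31 [183. 139.] [0.695 0.17  0.02 ] min [0.688 0.159 0.012] max [0.71  0.192 0.029]
0.012 0.03 20 [229. 142.] [0.693 0.038 0.014] min [0.679 0.022 0.012] max [0.701 0.05  0.017]
0.012 0.03 14 [190. 144.] [0.683 0.149 0.014] min [0.672 0.143 0.012] max [0.696 0.152 0.017]
0.012 0.03 75 [183. 147.] [0.673 0.169 0.016] min [0.662 0.153 0.012] max [0.686 0.185 0.02 ]
0.012 0.03 5 [174. 146.] [0.676 0.193 0.013] min [0.671 0.191 0.012] max [0.68  0.195 0.015]
0.012 0.03 9 [228. 153.] [0.66  0.04  0.015] min [0.654 0.03  0.012] max [0.667 0.047 0.017]
0.012 0.03 57 [184. 157.] [0.644 0.164 0.019] min [0.627 0.136 0.012] max [0.657 0.189 0.029]
0.012 0.03 6 [200. 166.] [0.617 0.116 0.021] min [0.615 0.114 0.017] max [0.622 0.12  0.029]
0.012 0.03 10 [174. 170.] [0.605 0.189 0.021] min [0.599 0.187 0.012] max [0.614 0.193 0.028]
0.012 0.03 8 [180. 203.] [0.513 0.167 0.0
[... 4088 characters left out ...]
.106 0.044] max [0.8   0.248 0.053]
0.044 0.055 34 [323. 155.] [0.706 0.171 0.051] min [0.693 0.152 0.044] max [0.722 0.193 0.055]
0.044 0.055 14 [289. 153.] [0.607 0.194 0.047] min [0.6   0.187 0.044] max [0.618 0.202 0.05 ]
0.044 0.055 15 [260. 158.] [0.515 0.174 0.048] min [0.507 0.167 0.045] max [0.525 0.183 0.052]
0.044 0.055 39 [257. 167.] [0.503 0.127 0.046] min [0.493 0.1   0.044] max [0.514 0.155 0.049]
0.044 0.055 15 [300. 167.] [0.628 0.117 0.048] min [0.62  0.112 0.045] max [0.635 0.122 0.051]
0.044 0.055 16 [268. 173.] [0.534 0.095 0.048] min [0.526 0.088 0.044] max [0.542 0.103 0.052]
0.055 0.085 88 [324. 150.] [0.707 0.173 0.067] min [0.693 0.153 0.056] max [0.721 0.198 0.077]
```

```bash
python3 - <<'E'
from meas import *
from scipy.optimize import minimize
ss={n:dict(np.load(n+'0.npz')) for n in['top','side']}
# wing PCA
for n,s in ss.items():
    W=cloud(s);X,Y,Z=W[...,0],W[...,1],W[...,2]
    m=(abs(X-.706)<.035)&(abs(Y-.175)<.035)&(Z>.060 if n=='top' else Z>.050)
    dark=s['color'].max(2)<90
    P=W[m][:,:2];ev,V=np.linalg.eigh(np.cov(P.T));v=V[:,1];print(n,'wing',m.sum(),P.mean(0),cv2.minAreaRect(P.astype(np.float32)),np.degrees(np.arctan2(v[1],v[0])))
def T(c,yaw,p):
    p=np.atleast_2d(p);R=np.array([[np.cos(yaw),-np.sin(yaw)],[np.sin(yaw),np.cos(yaw)]])
    q=p.copy();q[:,:2]=p[:,:2]@R.T+c;return q
def seg(a,b,n=40): return np.linspace(a,b,n)
# plate extents: x from ? row: unknown; use y edges & stop top edges & post
def lines(x0):
    x1=x0+.262
    L=[]
    L+= [seg([x0,s*.045,.006],[x1,s*.045,.006],80) for s in(-1,1)]
    L+= [seg([x0,-.045,.006],[x0,.045,.006]),seg([x1,-.045,.006],[x1,.045,.006])]
    L+= [seg([.065,-.028,.046],[.065,.028,.046])]
    return np.vstack(L)
G={}
for n,s in ss.items():
    g=cv2.GaussianBlur(cv2.cvtColor(s['color'],cv2.COLOR_RGB2GRAY).astype(np.float32),(0,0),1.2)
    G[n]=np.hypot(cv2.Sobel(g,cv2.CV_32F,1,0),cv2.Sobel(g,cv2.CV_32F,0,1))
def cost(p,cams=('top','side')):
    c=p[:2];yaw=p[2];t=0
    for n in cams:
        uv=proj(ss[n],T(c,yaw,lines(p[3]))).astype(np.float32)
        t-=cv2.remap(G[n],uv[:,0].reshape(-1,1),uv[:,1].reshape(-1,1),cv2.INTER_LINEAR).mean()
    return t
for cams in [('top',),('side',),('top','side')]:
    best=None
    for x0 in(-.170,-.16,-.175):
        r=minimize(cost,[.570,.1454,-2.925,x0],args=(cams,),method='Nelder-Mead',options=dict(initial_simplex=np.array([[.570,.1454,-2.925,x0]]+[list(np.array([.570,.1454,-2.925,x0])+d) for d in np.diag([.006,.006,.04,.008])])))
        if best is None or r.fun<best.fun:best=r
    print(cams,best.x,best.fun)
p=best.x
for n,s in ss.items():
    im=cv2.resize(s['color'][:,:,::-1],None,fx=4,fy=4,interpolation=cv2.INTER_CUBIC)
    pts=[np.vstack([lines(p[3])])]
    for sx in(-1,1):
        for sy in(-1,1):
            a=sx*.048
            pts.append(np.vstack([seg([a-.009,sy*.033,.038],[a+.009,sy*.033,.038],15),seg([a-.009,sy*.033,.006],[a-.009,sy*.033,.038],15)]))
    pts=T(p[:2],p[2],np.vstack(pts))
    for u,v in proj(s,pts): cv2.circle(im,(int(u*4+2),int(v*4+2)),1,(0,0,255),-1)
    w=T(p[:2],p[2],[[-.14,0,.074]])[0];u,v=proj(s,w)[0];cv2.circle(im,(int(u*4+2),int(v*4+2)),4,(0,255,0),-1)
    u,v=proj(s,T(p[:2],p[2],[[-.04,0,.02]]))[0]
    cv2.imwrite('pics/ov_%s.png'%n,im[int(v*4)-240:int(v*4)+240,int(u*4)-260:int(u*4)+260])
E
```

```text
top wing 95 [0.70440836 0.17612906] ((0.7060155868530273, 0.1769995093345642), (0.013259981758892536, 0.0440889410674572), 30.348255157470703) 119.83793242433342
side wing 111 [0.70674571 0.17320546] ((0.7077474594116211, 0.17627961933612823), (0.01643512211740017, 0.04895678535103798), 31.627132415771484) 122.46632465283759
('top',) [ 0.57134359  0.14729337 -2.91839882 -0.1625911 ] -140.9737091064453
('side',) [ 0.57289085  0.14724091 -2.92191295 -0.17311423] -137.22003173828125
('top', 'side') [ 0.57197286  0.14719213 -2.91797017 -0.17298718] -275.78399658203125
```

View pics/ov_top.png

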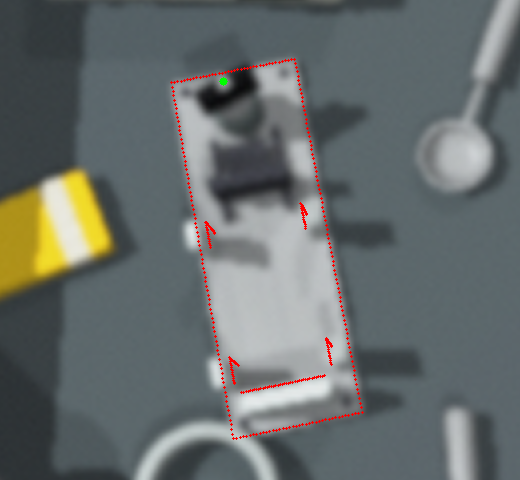

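View pics/ov_side.png

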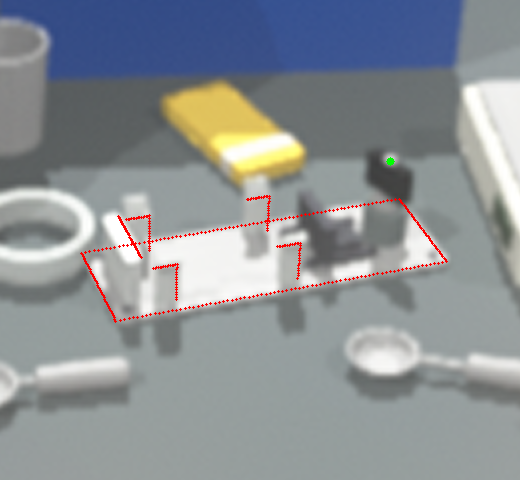

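```bash
python3 - <<'E'
from meas import *
s=dict(np.load('top0.npz'));W=cloud(s)
for r in range(230,390,30):
    print(r,[(c,tuple(np.round(W[int(r*.64),int(c*.64)],3))) for c in range(600,720,14)])
s=dict(np.load('side0.npz'));W=cloud(s)
for n,c in dict(jar=(545,412),bin=(445,145)).items(): print(n,W[int(c[1]*.64),int(c[0]*.64)])
from meas import rect
print('A',rect(W,s,340,440,355,410))
E
```

```text
230 [(600, (np.float64(0.693), np.float64(-0.413), np.float64(-0.0))), (614, (np.float64(0.694), np.float64(-0.437), np.float64(-0.0))), (628, (np.float64(0.694), np.float64(-0.463), np.float64(0.002))), (642, (np.float64(0.688), np.float64(-0.479), np.float64(0.024))), (656, (np.float64(0.67), np.float64(-0.476), np.float64(0.083))), (670, (np.float64(0.657), np.float64(-0.478), np.float64(0.126))), (684, (np.float64(0.644), np.float64(-0.478), np.float64(0.168))), (698, (np.float64(0.669), np.float64(-0.546), np.float64(0.094))), (712, (np.float64(0.663), np.float64(-0.558), np.float64(0.114)))]
260 [(600, (np.float64(0.635), np.float64(-0.409), np.float64(0.001))), (614, (np.float64(0.637), np.float64(-0.434), np.float64(-0.001))), (628, (np.float64(0.636), np.float64(-0.458), np.float64(0.004))), (642, (np.float64(0.632), np.float64(-0.477), np.float64(0.02))), (656, (np.float64(0.62), np.float64(-0.478), np.float64(0.072))), (670, (np.float64(0.607), np.float64(-0.476), np.float64(0.122))), (684, (np.float64(0.598), np.float64(-0.479), np.float64(0.16))), (698, (np.float64(0.638
[... 2073 characters left out ...]
 (np.float64(0.415), np.float64(-0.448), np.float64(0.001))), (642, (np.float64(0.415), np.float64(-0.473), np.float64(0.002))), (656, (np.float64(0.414), np.float64(-0.477), np.float64(0.046))), (670, (np.float64(0.413), np.float64(-0.478), np.float64(0.094))), (684, (np.float64(0.412), np.float64(-0.476), np.float64(0.14))), (698, (np.float64(0.411), np.float64(-0.482), np.float64(0.17))), (712, (np.float64(0.416), np.float64(-0.593), np.float64(0.021)))]
jar [ 0.67048755 -0.31260002  0.08600868]
bin [0.6160705  0.43874812 0.13088845]
A ((0.464008092880249, -0.16185815632343292), (0.13025423884391785, 0.06641155481338501), 5.406398773193359, np.float64(0.015468137787685235), np.int64(963))
```

Request:
move_arm(slide=[[4,-3,0],[4,-3,0],[4,-3,0],[4,-3,0],[4,-3,0],[4,-3,0],[4,-4,0],[4,-4,0],[2,-4,0],[2,-4,0],[2,-4,0],[2,-4,0],[2,-4,0],[1,-4,0],[0,-4,0],[0,-4,0]], rot=[[0,0,0],[0,0,0],[0,0,0],[0,0,0],[0,0,0],[0,0,0],[0,0,0],[0,0,0],[0,0,0],[0,0,0],[0,0,0],[0,0,0],[0,0,0],[0,0,0],[0,0,0],[0,0,0]])

```text
clock: 1.7
ee_pos: [0.5736, 0.0848, 0.2301]
orientation: [-1.57, 0.0, 1.342]
force: [0.3, -0.7, 0.3]
opening: 1.001
```

```bash
python3 -c "
from h import *
st()"
```

```text
1.7 [0.5736 0.0848 0.2301] [-1.57   0.     1.342] F [ 0.3 -0.7  0.3] op 1.001 q [-0.54  0.28  0.35  1.84 -0.11  1.04  1.19]
```

Request:
move_arm(slide=[[-0.6,-3.7,0],[-0.6,-3.7,0],[-0.6,-3.7,0],[-0.6,-3.7,0],[-0.6,-3.7,0],[-0.6,-3.7,0],[-0.6,-3.7,0],[-0.6,-3.7,0],[-0.6,-3.7,0],[-0.6,-3.7,0],[-0.6,-3.7,0],[-0.6,-3.7,0],[0,0,0],[0,0,0]], rot=[[0,0,0.029],[0,0,0.029],[0,0,0.029],[0,0,0.029],[0,0,0.029],[0,0,0.029],[0,0,0.029],[0,0,0.029],[0,0,0.029],[0,0,0.029],[0,0,0.029],[0,0,0.028],[0,0,0],[0,0,0]])

```text
clock: 3.1
ee_pos: [0.5012, -0.358, 0.23]
orientation: [-1.57, -0.0, 1.687]
force: [0.4, 0.1, -0.5]
opening: 0.998
```

```bash
python3 - <<'E'
from meas import *
st()
for n in ['top','side']:
    s=snap(n);np.savez(n+'1.npz',**s);im=s['color'][:,:,::-1];cv2.imwrite('pics/%s1.png'%n,cv2.resize(im,(800,600)))
E
```

```text
3.1 [ 0.5012 -0.358   0.23  ] [-1.57  -0.     1.687] F [ 0.4  0.1 -0.5] op 0.998 q [ 0.14  0.36  0.49  1.77 -0.19  1.07  2.38]
```

View pics/side1.png

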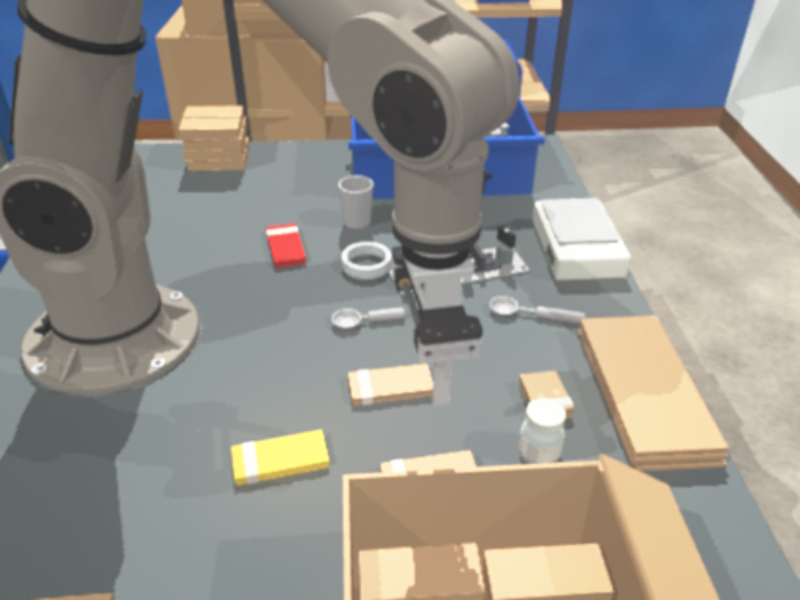

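View pics/top1.png

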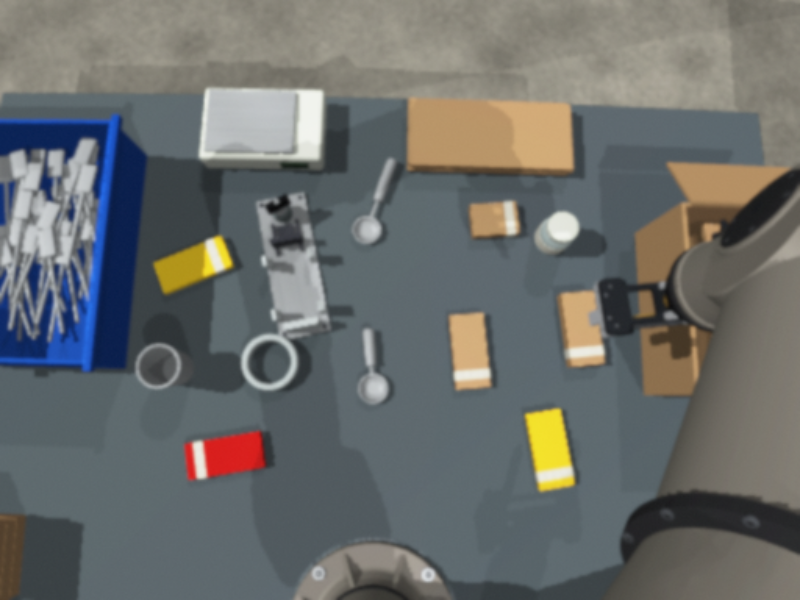

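Request:
move_arm(slide=[[0.3,-0.3,-2],[0,0,-4],[0,0,-4],[0,0,-4],[0,0,-2],[0,0,0]], rot=[[0,0,0],[0,0,0],[0,0,0],[0,0,0],[0,0,0],[0,0,0]])

```text
clock: 3.8
ee_pos: [0.5039, -0.358, 0.0678]
orientation: [-1.567, -0.003, 1.691]
force: [-0.4, -0.2, 0.6]
opening: 1.0
```

```bash
python3 - <<'E'
from meas import *
st()
s=snap('top');W=cloud(s)
im=cv2.resize(s['color'][160:260,330:480],(780,520),interpolation=cv2.INTER_CUBIC)
cv2.imwrite('pics/t2.png',im[:,:,::-1])
s=snap('side')
im=cv2.resize(s['color'][220:320,220:370],(780,520),interpolation=cv2.INTER_CUBIC)
cv2.imwrite('pics/s2.png',im[:,:,::-1])
E
```

```text
3.8 [ 0.5039 -0.358   0.0678] [-1.567 -0.003  1.691] F [-0.4 -0.2  0.6] op 1.0 q [ 0.21  0.55  0.41  1.88 -0.3   0.77  2.47]
```

View pics/t2.png

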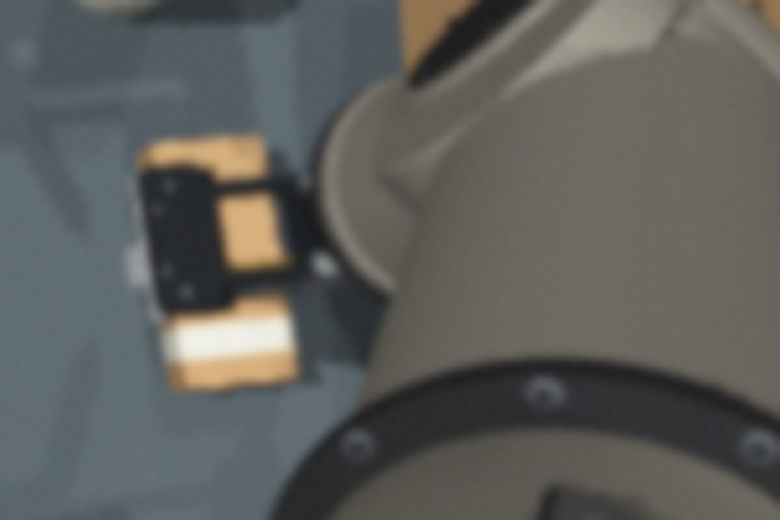

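View pics/s2.png

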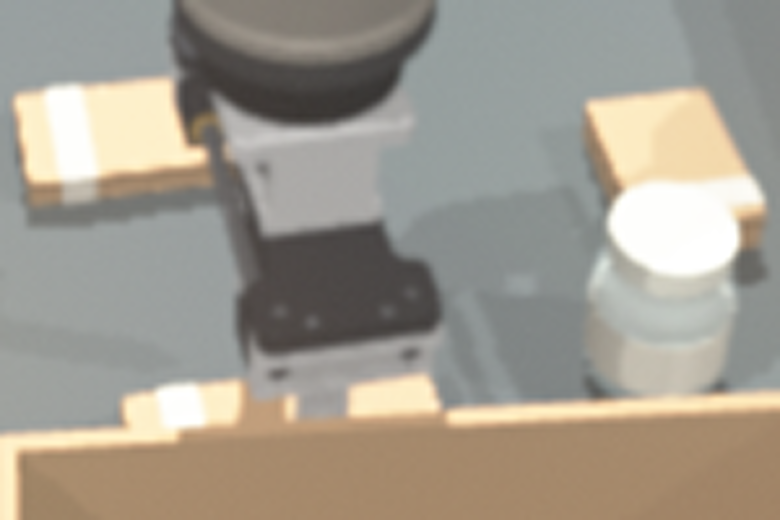

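Request:
move_arm(slide=[[0,-0.3,-1.5],[0,0,-1.2],[0,0,-0.8],[0,0,-0.3],[0,0,0]], rot=[[0,0,0],[0,0,0],[0,0,0],[0,0,0],[0,0,0]])

```text
clock: 4.4
ee_pos: [0.5046, -0.3632, 0.0321]
orientation: [-1.57, -0.0, 1.689]
force: [0.2, 0.0, 0.1]
opening: 0.998
```

Request:
move_arm(slide=[[0,0.1,-0.3],[0,0,0],[0,0,0],[0,0,0],[0,0,0],[0,0,0],[0,0,0],[0,0,0],[0,0,0]], rot=[[0,0,0],[0,0,0],[0,0,0],[0,0,0],[0,0,0],[0,0,0],[0,0,0],[0,0,0],[0,0,0]], jaw=0, squeeze=20)

```text
clock: 5.3
ee_pos: [0.5049, -0.3622, 0.0296]
orientation: [-1.571, -0.0, 1.689]
force: [-1.5, 2.8, 5.8]
opening: 0.634
```

Request:
move_arm(slide=[[0,0,0.5],[0,0,1.5],[0,0,3],[0,0,4],[0,0,4],[0,0,2],[0,0,0]], rot=[[0,0,0],[0,0,0],[0,0,0],[0,0,0],[0,0,0],[0,0,0],[0,0,0]])

```text
clock: 6.0
ee_pos: [0.506, -0.3635, 0.1837]
orientation: [-1.576, 0.003, 1.689]
force: [-0.4, -0.3, -1.6]
opening: 0.64
```

Request:
move_arm(slide=[[0.5,2,0],[0.5,4,0],[0.5,4,0],[0.5,4,0],[0.5,4,0],[0.5,4,0],[0.5,4,0],[0.5,4,0],[0.5,4,0],[0.5,4,0],[0.5,4,0],[0.5,4,0],[0.5,3,0],[0.2,1.9,0],[0,0,0],[0,0,0]], rot=[[0,0,0.008],[0,0,0.008],[0,0,0.008],[0,0,0.008],[0,0,0.008],[0,0,0.008],[0,0,0.008],[0,0,0.008],[0,0,0.008],[0,0,0.008],[0,0,0.008],[0,0,0.008],[0,0,0.008],[0,0,0],[0,0,0],[0,0,0]])

```text
clock: 7.6
ee_pos: [0.5715, 0.1457, 0.1791]
orientation: [-1.57, 0.001, 1.792]
force: [-0.6, -1.2, -1.9]
opening: 0.637
```

```bash
python3 - <<'E'
from meas import *
st()
s=snap('top','t3.png')
s=snap('side','s3.png')
E
```

```text
7.6 [0.5715 0.1457 0.1791] [-1.570e+00  1.000e-03  1.792e+00] F [-0.6 -1.2 -1.9] op 0.637 q [-0.59  0.35  0.29  1.87 -0.12  0.95  1.54]
```

View pics/t3.png

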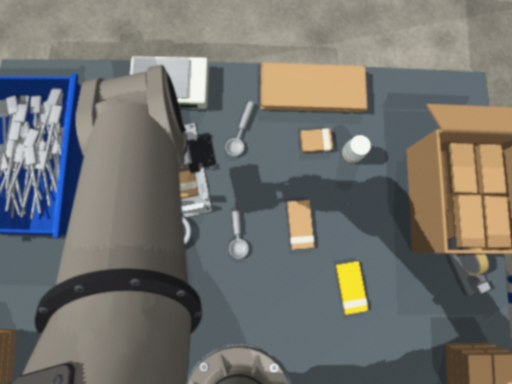

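View pics/s3.png

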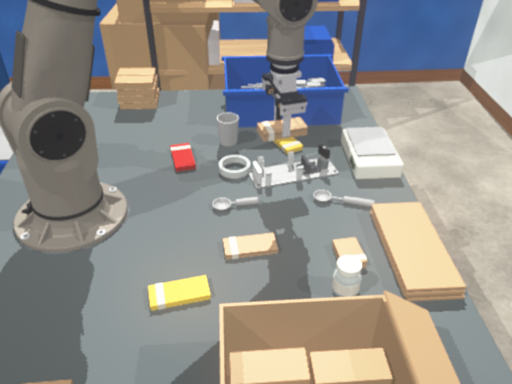

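Request:
move_arm(slide=[[0,0.1,-3],[0,0,-3],[0,0,-2.1],[0,0,0],[0,0,0]], rot=[[0,0,0],[0,0,0],[0,0,0],[0,0,0],[0,0,0]])

```text
clock: 8.2
ee_pos: [0.572, 0.1466, 0.099]
orientation: [-1.571, 0.0, 1.791]
force: [0.4, 1.0, -0.9]
opening: 0.636
```

```bash
cat > ov.py <<'E'
from meas import *
def T(c,yaw,p):
    p=np.atleast_2d(np.array(p,float));R=np.array([[np.cos(yaw),-np.sin(yaw)],[np.sin(yaw),np.cos(yaw)]])
    q=p.copy();q[:,:2]=p[:,:2]@R.T+np.array(c);return q
def boxc(L,Wd,z0,z1,dx=0):
    return [[dx+a*L/2,b*Wd/2,z] for z in(z0,z1) for a,b in((-1,-1),(1,-1),(1,1),(-1,1))]
E=[(0,1),(1,2),(2,3),(3,0),(4,5),(5,6),(6,7),(7,4),(0,4),(1,5),(2,6),(3,7)]
def drawbox(im,s,f,u0,v0,c,yaw,pts,col):
    uv=(proj(s,T(c,yaw,pts))+.5-[u0,v0])*f
    for a,b in E: cv2.line(im,tuple(np.int32(uv[a]*8)),tuple(np.int32(uv[b]*8)),col,1,cv2.LINE_AA,3)
E
python3 - <<'E'
from ov import *
st();o=robot.get_obs();p=o['ee_pos'];yaw=o['orientation'][2]-np.pi/2
s=snap('side');np.savez('side3.npz',**s)
u0,v0,f=220,110,5
im=cv2.resize(s['color'][v0:v0+100,u0:u0+130],None,fx=f,fy=f,interpolation=cv2.INTER_CUBIC)[:,:,::-1].copy()
cv2.imwrite('pics/s4a.png',im)
zb=p[2]-.0296
drawbox(im,s,f,u0,v0,p[:2],yaw,boxc(.13,.06,zb,zb+.026),(0,0,255))
for sx in(-1,1):
  for sy in(-1,1):
    drawbox(im,s,f,u0,v0,(.5698,.1464),-2.919,[[sx*.048+a,sy*b,z] for z in(.006,.038) for a,b in((-.009,.033),(.009,.033),(.009,.040),(-.009,.040))],(0,255,0))
drawbox(im,s,f,u0,v0,(.5698,.1464),-2.919,boxc(.012,.056,.006,.046,.071),(255,0,0))
cv2.imwrite('pics/s4.png',im)
E
```

```text
8.2 [0.572  0.1466 0.099 ] [-1.571  0.     1.791] F [ 0.4  1.  -0.9] op 0.636 q [-0.57  0.45  0.26  1.92 -0.16  0.79  1.58]
```

View pics/s4.png

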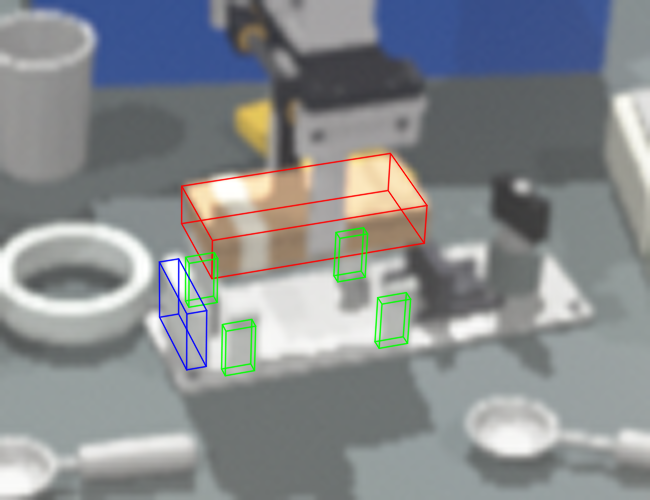

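View pics/s4a.png

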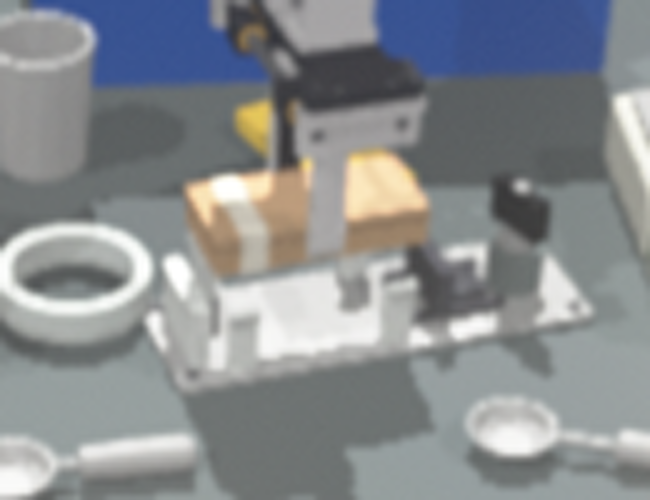

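Request:
move_arm(slide=[[0,0,-1.5],[0,0,-1],[0,0,-0.5],[0,0,-0.4],[0,0,0]], rot=[[0,0,0],[0,0,0],[0,0,0],[0,0,0],[0,0,0]])

```text
clock: 8.75
ee_pos: [0.5715, 0.1476, 0.0639]
orientation: [-1.57, 0.0, 1.793]
force: [0.3, -0.5, -1.2]
opening: 0.639
```

Request:
move_arm(slide=[[0,0,-0.5],[0,0,-0.5],[0,0,-0.5],[0,0,0]], rot=[[0,0,0],[0,0,0],[0,0,0],[0,0,0]])

```text
clock: 9.15
ee_pos: [0.5714, 0.1476, 0.0487]
orientation: [-1.57, 0.0, 1.793]
force: [-0.4, -0.1, -1.6]
opening: 0.639
```

Request:
move_arm(slide=[[0.03,-0.12,0],[0.03,-0.12,0],[0,0,0],[0,0,0]], rot=[[0,0,0],[0,0,0],[0,0,0],[0,0,0]])

```text
clock: 9.55
ee_pos: [0.5721, 0.1461, 0.0495]
orientation: [-1.571, -0.001, 1.794]
force: [-1.7, 5.0, -3.7]
opening: 0.636
```

Request:
move_arm(slide=[[-0.06,0.24,0],[-0.06,0.24,0],[0,0,0],[0,0,0]], rot=[[0,0,0],[0,0,0],[0,0,0],[0,0,0]])

```text
clock: 9.95
ee_pos: [0.5713, 0.1499, 0.0495]
orientation: [-1.571, 0.0, 1.793]
force: [0.6, -0.5, -1.1]
opening: 0.639
```

Request:
move_arm(slide=[[0.02,-0.07,-0.4],[0,0,-0.5],[0,0,-0.3],[0,0,-0.2],[0,0,0],[0,0,0]], rot=[[0,0,0],[0,0,0],[0,0,0],[0,0,0],[0,0,0],[0,0,0]])

```text
clock: 10.55
ee_pos: [0.5714, 0.1492, 0.0354]
orientation: [-1.571, 0.0, 1.793]
force: [0.2, -1.1, -0.1]
opening: 0.639
```

```bash
python3 - <<'E'
from h import *
s=snap('side')
u0,v0,f=220,110,5
cv2.imwrite('pics/s5.png',cv2.resize(s['color'][v0:v0+100,u0:u0+130],None,fx=f,fy=f,interpolation=cv2.INTER_CUBIC)[:,:,::-1])
E
```

```text
(no output)
```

View pics/s5.png

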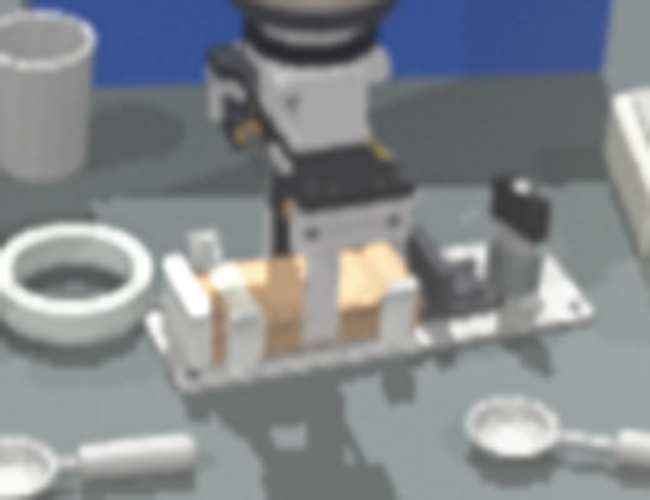

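Request:
move_arm(slide=[[-0.15,-0.035,0],[-0.15,-0.035,0],[0,0,0],[0,0,0]], rot=[[0,0,0],[0,0,0],[0,0,0],[0,0,0]])

```text
clock: 11.0
ee_pos: [0.5701, 0.1492, 0.036]
orientation: [-1.574, -0.0, 1.793]
force: [8.7, 1.4, -4.7]
opening: 0.637
```

Request:
move_arm(slide=[[-0.1,-0.02,0],[-0.1,-0.02,0],[0,0,0],[0,0,0]], rot=[[0,0,0],[0,0,0],[0,0,0],[0,0,0]])

```text
clock: 11.4
ee_pos: [0.5697, 0.1493, 0.0365]
orientation: [-1.578, -0.0, 1.793]
force: [14.7, 2.6, -6.1]
opening: 0.64
```

Request:
move_arm(slide=[[0.36,0.08,0],[0,0,0],[0,0,0]], rot=[[0,0,0],[0,0,0],[0,0,0]])

```text
clock: 11.7
ee_pos: [0.57, 0.1491, 0.0355]
orientation: [-1.571, 0.0, 1.793]
force: [1.8, 1.7, -0.0]
opening: 0.635
```

Request:
move_arm(slide=[[0,0,0],[0,0,0],[0,0,0],[0,0,0],[0,0,0],[0,0,0]], rot=[[0,0,0],[0,0,0],[0,0,0],[0,0,0],[0,0,0],[0,0,0]], jaw=100)

```text
clock: 12.3
ee_pos: [0.57, 0.1491, 0.0355]
orientation: [-1.571, 0.0, 1.793]
force: [0.1, 0.5, -0.2]
opening: 1.001
```

Request:
move_arm(slide=[[0,0,1],[0,0,3],[0,0,4],[0,0,4],[0,0,3],[0,0,0]], rot=[[0,0,0],[0,0,0],[0,0,0],[0,0,0],[0,0,0],[0,0,0]])

```text
clock: 12.9
ee_pos: [0.572, 0.1495, 0.1905]
orientation: [-1.577, -0.001, 1.793]
force: [0.0, 0.2, -0.1]
opening: 1.002
```

Request:
move_arm(slide=[[-1.3,-2.9,0],[-1.3,-4,0],[-1.3,-4,0],[-1.3,-4,0],[-1.3,-4,0],[-1.3,-4,0],[-1.4,-4,0],[-1.5,-4,0],[0,0,-4],[0,0,-4],[0,0,-3],[0,0,0],[0,0,0]], rot=[[0,0,-0.016],[0,0,-0.016],[0,0,-0.016],[0,0,-0.016],[0,0,-0.016],[0,0,-0.016],[0,0,-0.015],[0,0,-0.015],[0,0,0],[0,0,0],[0,0,0],[0,0,0],[0,0,0]])

```text
clock: 14.2
ee_pos: [0.4628, -0.1602, 0.0759]
orientation: [-1.57, 0.0, 1.667]
force: [-1.0, 0.4, 0.7]
opening: 1.002
```

```bash
python3 - <<'E'
from h import *
st()
s=snap('top');W=cloud(s);np.savez('top5.npz',**s)
cv2.imwrite('pics/t6.png',cv2.resize(s['color'][110:270,140:360],None,fx=3.5,fy=3.5,interpolation=cv2.INTER_CUBIC)[:,:,::-1])
s=snap('side');np.savez('side5.npz',**s)
cv2.imwrite('pics/s6.png',cv2.resize(s['color'][120:270,190:390],None,fx=4,fy=4,interpolation=cv2.INTER_CUBIC)[:,:,::-1])
E
```

```text
14.2 [ 0.4628 -0.1602  0.0759] [-1.57   0.     1.667] F [-1.   0.4  0.7] op 1.002 q [-0.15  0.36  0.42  2.17 -0.24  0.66  2.1 ]
```

View pics/t6.png

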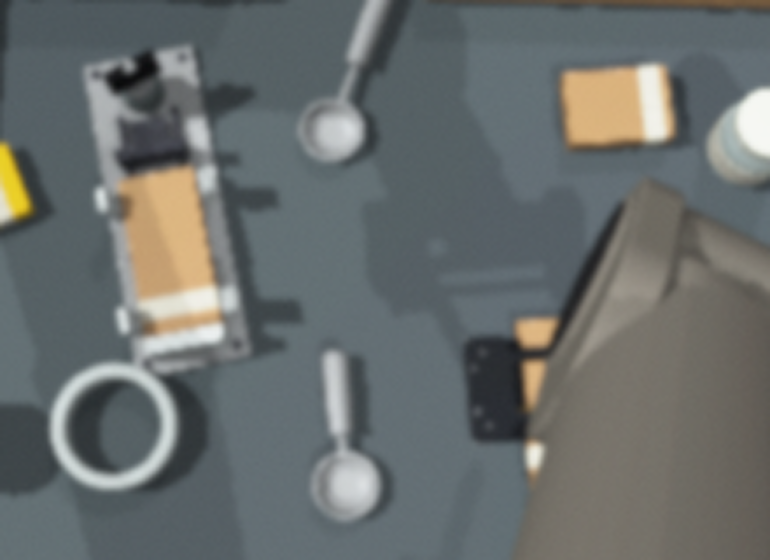

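View pics/s6.png

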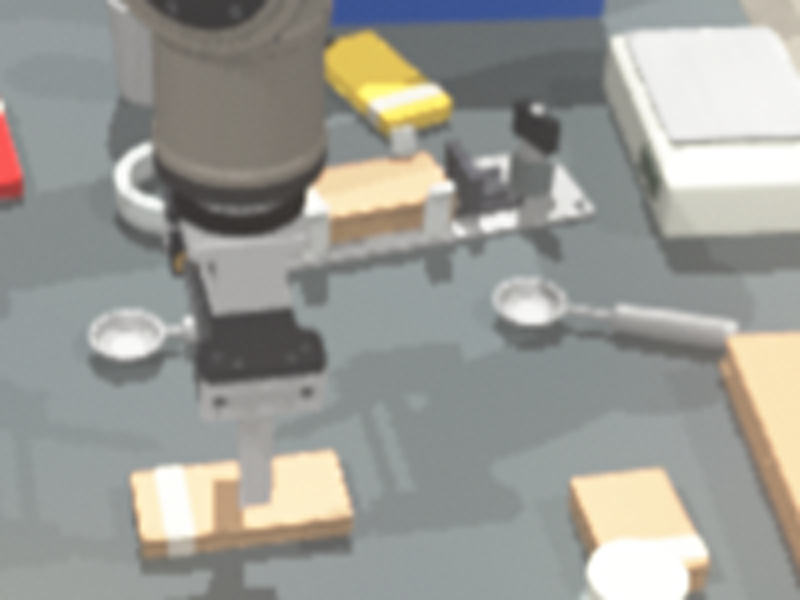

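```bash
python3 - <<'E'
from meas import *
s=dict(np.load('top5.npz'));W=cloud(s);X,Y,Z=W[...,0],W[...,1],W[...,2]
c=s['color'].astype(int)
m=(abs(X-.57)<.09)&(abs(Y-.147)<.05)&(abs(Z-.032)<.006)&(c[...,0]-c[...,2]>25)
m2=(abs(X-.57)<.09)&(abs(Y-.147)<.036)&(abs(Z-.032)<.006)
for q in(m,m2):
    print(q.sum(),np.median(Z[q]),cv2.minAreaRect(W[q][:,:2].astype(np.float32)))
E
```

```text
904 0.03231804007066773 ((0.5713857412338257, 0.1458902209997177), (0.1254051923751831, 0.06091230362653732), 13.18471622467041)
1040 0.0323770091029348 ((0.5686702728271484, 0.14614175260066986), (0.17618459463119507, 0.06913219392299652), 1.6420109272003174)
```

Request:
move_arm(slide=[[0,0,-2],[0,0,-1.5],[0,0,-0.7],[0,0,-0.4],[0,0,0]], rot=[[0,0,0],[0,0,0],[0,0,0],[0,0,0],[0,0,0]])

```text
clock: 14.8
ee_pos: [0.4633, -0.16, 0.03]
orientation: [-1.571, 0.0, 1.667]
force: [-0.1, 0.3, -0.0]
opening: 0.998
```

Request:
move_arm(slide=[[0,0.15,-0.2],[0,0,0],[0,0,0],[0,0,0],[0,0,0],[0,0,0],[0,0,0],[0,0,0],[0,0,0]], rot=[[0,0,0],[0,0,0],[0,0,0],[0,0,0],[0,0,0],[0,0,0],[0,0,0],[0,0,0],[0,0,0]], jaw=0, squeeze=20)

```text
clock: 15.7
ee_pos: [0.4631, -0.1585, 0.0276]
orientation: [-1.571, 0.0, 1.667]
force: [-1.1, 0.2, 6.3]
opening: 0.634
```

Request:
move_arm(slide=[[0,0,0.5],[0,0,1.5],[0,0,3],[0,0,4],[0,0,4],[0,0,2],[0,0,0]], rot=[[0,0,0],[0,0,0],[0,0,0],[0,0,0],[0,0,0],[0,0,0],[0,0,0]])

```text
clock: 16.4
ee_pos: [0.4643, -0.1586, 0.1802]
orientation: [-1.575, 0.0, 1.667]
force: [0.3, 0.6, -2.4]
opening: 0.639
```

Request:
move_arm(slide=[[1.3,2.8,0],[1.4,4,0],[1.4,4,0],[1.4,4,0],[1.4,4,0],[1.4,4,0],[1.4,4,0],[1.2,4,0],[0,0,0],[0,0,-3],[0,0,-3],[0,0,-2],[0,0,0],[0,0,0]], rot=[[0,0,0.016],[0,0,0.016],[0,0,0.016],[0,0,0.016],[0,0,0.016],[0,0,0.016],[0,0,0.015],[0,0,0.015],[0,0,0],[0,0,0],[0,0,0],[0,0,0],[0,0,0],[0,0,0]])

```text
clock: 17.8
ee_pos: [0.5717, 0.1491, 0.0971]
orientation: [-1.569, 0.0, 1.792]
force: [0.1, -0.1, -0.9]
opening: 0.638
```

```bash
python3 - <<'E'
from h import *
st()
s=snap('side')
u0,v0,f=220,110,5
cv2.imwrite('pics/s7.png',cv2.resize(s['color'][v0:v0+100,u0:u0+130],None,fx=f,fy=f,interpolation=cv2.INTER_CUBIC)[:,:,::-1])
E
```

```text
17.8 [0.5717 0.1491 0.0971] [-1.569  0.     1.792] F [ 0.1 -0.1 -0.9] op 0.638 q [-0.59  0.46  0.29  1.92 -0.18  0.79  1.59]
```

View pics/s7.png

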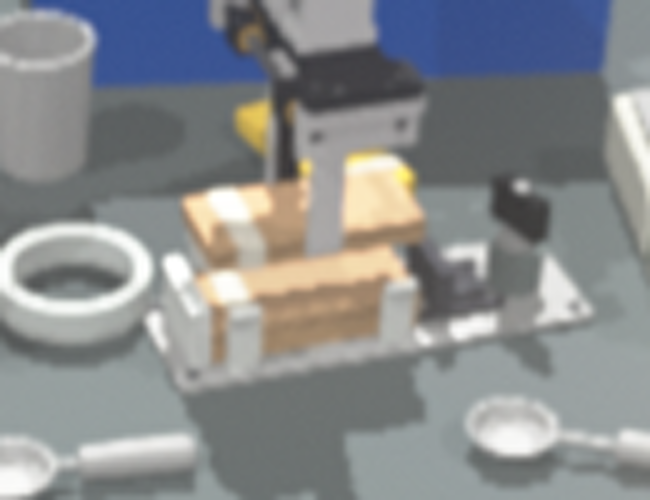

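Request:
move_arm(slide=[[0,0,-1.2],[0,0,-1],[0,0,-0.6],[0,0,-0.5],[0,0,0]], rot=[[0,0,0],[0,0,0],[0,0,0],[0,0,0],[0,0,0]])

```text
clock: 18.35
ee_pos: [0.5716, 0.1494, 0.0637]
orientation: [-1.57, 0.0, 1.793]
force: [-0.6, 0.6, -1.3]
opening: 0.636
```

Request:
move_arm(slide=[[0,0,-0.2],[0,0,-0.2],[0,0,0],[0,0,0]], rot=[[0,0,0],[0,0,0],[0,0,0],[0,0,0]])

```text
clock: 18.75
ee_pos: [0.5721, 0.1496, 0.0606]
orientation: [-1.571, 0.0, 1.793]
force: [-0.1, -0.1, -1.7]
opening: 0.638
```

Lower to contact, then push gently to the stop so it lines up with the thick one.

Request:
move_arm(slide=[[0,0,-0.15],[0,0,0],[-0.15,-0.03,0],[-0.15,-0.03,0],[0,0,0],[0,0,0]], rot=[[0,0,0],[0,0,0],[0,0,0],[0,0,0],[0,0,0],[0,0,0]])

```text
clock: 19.35
ee_pos: [0.571, 0.1495, 0.0597]
orientation: [-1.575, -0.0, 1.793]
force: [8.9, 2.6, -1.4]
opening: 0.638
```

Request:
move_arm(slide=[[0.18,0.04,-0.05],[0,0,0],[0,0,0]], rot=[[0,0,0],[0,0,0],[0,0,0]])

```text
clock: 19.65
ee_pos: [0.5713, 0.1496, 0.0594]
orientation: [-1.572, -0.0, 1.793]
force: [-1.8, -0.2, 13.4]
opening: 0.634
```

Request:
move_arm(slide=[[0,0,0],[0,0,0],[0,0,0],[0,0,0],[0,0,0],[0,0,0]], rot=[[0,0,0],[0,0,0],[0,0,0],[0,0,0],[0,0,0],[0,0,0]], jaw=100)

```text
clock: 20.25
ee_pos: [0.5708, 0.1493, 0.0584]
orientation: [-1.571, 0.0, 1.793]
force: [0.2, -0.5, 0.7]
opening: 1.003
```

Request:
move_arm(slide=[[0,0,1],[0,0,3],[0,0,4],[0,0,4],[0,-3,1],[0,-4,0],[0,-4,0],[0,-4,0],[0,-4,0],[0,-4,0],[0,0,0]], rot=[[0,0,0],[0,0,0],[0,0,0],[0,0,0],[0,0,-0.12],[0,0,-0.12],[0,0,-0.12],[0,0,-0.12],[0,0,-0.12],[0,0,-0.12],[0,0,0]])

```text
clock: 21.35
ee_pos: [0.5702, -0.0864, 0.1896]
orientation: [-1.572, 0.001, 1.062]
force: [-0.5, 0.0, -0.4]
opening: 0.999
```

```bash
python3 - <<'E'
from meas import *
st()
s=snap('top');W=cloud(s);np.savez('top8.npz',**s)
cv2.imwrite('pics/t8.png',cv2.resize(s['color'][110:230,140:240],None,fx=5,fy=5,interpolation=cv2.INTER_CUBIC)[:,:,::-1])
X,Y,Z=W[...,0],W[...,1],W[...,2];c=s['color'].astype(int)
m=(abs(X-.57)<.09)&(abs(Y-.147)<.05)&(abs(Z-.048)<.006)&(c[...,0]-c[...,2]>25)
print(m.sum(),np.median(Z[m]),cv2.minAreaRect(W[m][:,:2].astype(np.float32)))
m=(abs(X-.706)<.035)&(abs(Y-.175)<.035)&(Z>.060)
print('wing',m.sum(),cv2.minAreaRect(W[m][:,:2].astype(np.float32)),W[m].mean(0))
s=snap('side');np.savez('side8.npz',**s)
cv2.imwrite('pics/s8.png',cv2.resize(s['color'][110:210,220:350],None,fx=5,fy=5,interpolation=cv2.INTER_CUBIC)[:,:,::-1])
E
```

```text
21.35 [ 0.5702 -0.0864  0.1896] [-1.572e+00  1.000e-03  1.062e+00] F [-0.5  0.  -0.4] op 0.999 q [-0.41  0.34  0.56  1.9  -0.22  0.96  1.31]
957 0.04851849415162561 ((0.570258617401123, 0.14582866430282593), (0.1292402297258377, 0.06050734221935272), 12.62973403930664)
wing 94 ((0.7055569887161255, 0.1767965853214264), (0.012562952935695648, 0.044217079877853394), 29.810224533081055) [0.70416204 0.17596155 0.07195984]
```

View pics/t8.png

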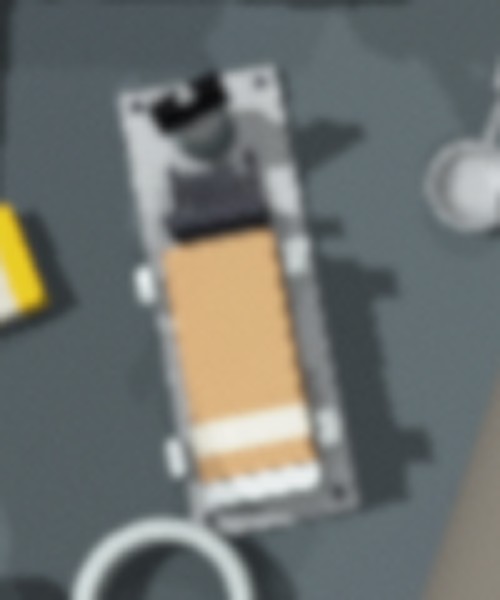

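View pics/s8.png

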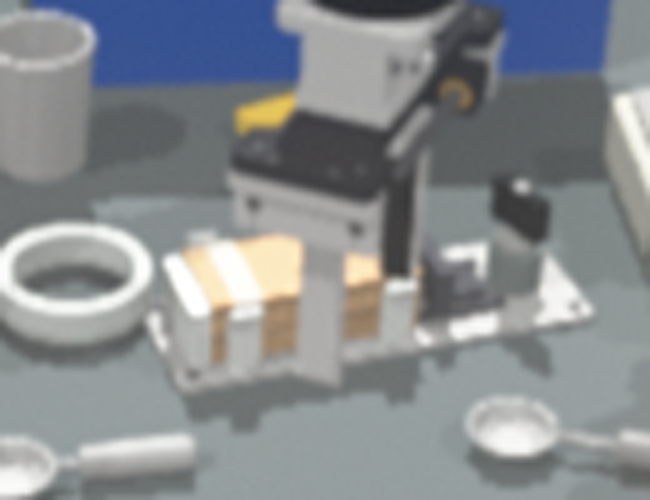

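Request:
move_arm(slide=[[2,3,0],[2,4,0],[2,4,0],[2,4,0],[2,4,0],[2,4,0],[1.6,3.3,0],[0,0,-2],[0,0,0],[0,0,0]], rot=[[0,0,-0.079],[0,0,-0.079],[0,0,-0.079],[0,0,-0.079],[0,0,-0.079],[0,0,-0.079],[0,0,-0.079],[0,0,0],[0,0,0],[0,0,0]], jaw=40)

```text
clock: 22.45
ee_pos: [0.7062, 0.1826, 0.1686]
orientation: [-1.571, 0.001, 0.521]
force: [0.7, -0.5, 0.4]
opening: 0.4
```

Request:
move_arm(slide=[[0.1,-0.25,-2],[0,0,-3],[0,0,-1.3],[0,0,0],[0,0,0]], rot=[[0,0,0],[0,0,0],[0,0,0],[0,0,0],[0,0,0]])

```text
clock: 22.95
ee_pos: [0.7083, 0.1796, 0.1069]
orientation: [-1.571, -0.001, 0.52]
force: [-0.1, 0.6, 0.2]
opening: 0.403
```

```bash
python3 - <<'E'
from meas import *
st()
s=snap('side');np.savez('side9.npz',**s)
cv2.imwrite('pics/s9.png',cv2.resize(s['color'][90:190,260:390],None,fx=6,fy=6,interpolation=cv2.INTER_CUBIC)[:,:,::-1])
s=snap('top')
cv2.imwrite('pics/t9.png',cv2.resize(s['color'][80:180,120:250],None,fx=6,fy=6,interpolation=cv2.INTER_CUBIC)[:,:,::-1])
E
```

```text
22.95 [0.7083 0.1796 0.1069] [-1.571e+00 -1.000e-03  5.200e-01] F [-0.1  0.6  0.2] op 0.403 q [-0.7   0.7   0.56  1.59 -0.42  0.98  0.51]
```

View pics/s9.png

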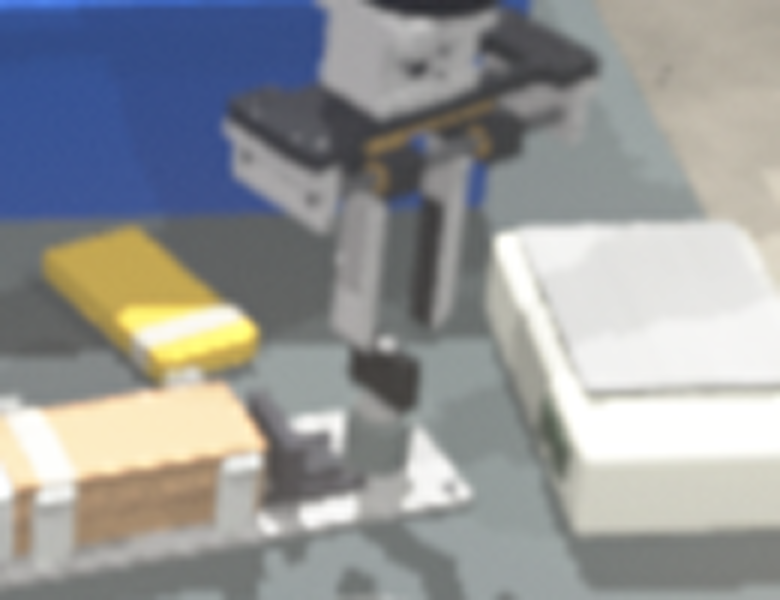

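View pics/t9.png

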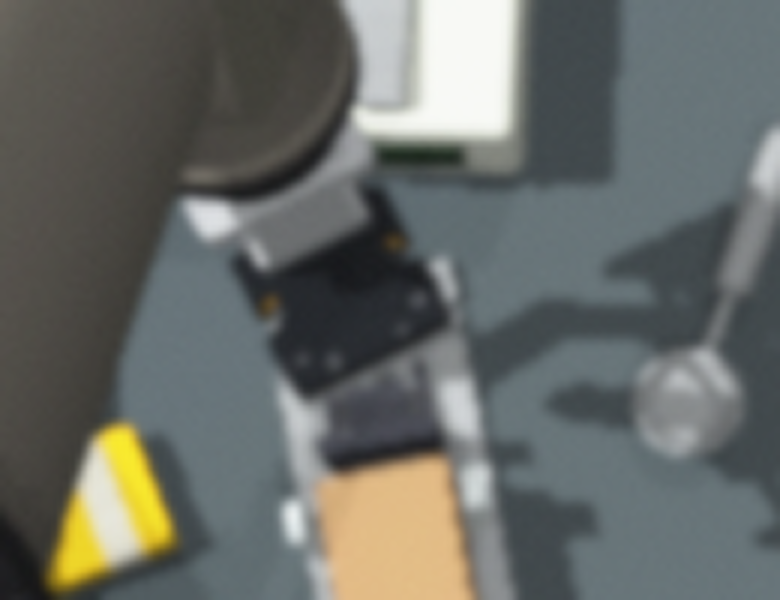

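Request:
move_arm(slide=[[-0.1,0.05,-1],[0,0,-1.2],[0,0,-1],[0,0,-0.7],[0,0,0],[0,0,0]], rot=[[0,0,0],[0,0,0],[0,0,0],[0,0,0],[0,0,0],[0,0,0]])

```text
clock: 23.65
ee_pos: [0.7069, 0.1802, 0.0663]
orientation: [-1.571, 0.0, 0.52]
force: [0.5, 0.1, 0.7]
opening: 0.397
```

```bash
python3 - <<'E'
from meas import *
st()
s=snap('side')
cv2.imwrite('pics/s10.png',cv2.resize(s['color'][100:190,270:380],None,fx=6,fy=6,interpolation=cv2.INTER_CUBIC)[:,:,::-1])
E
```

```text
23.65 [0.7069 0.1802 0.0663] [-1.571  0.     0.52 ] F [0.5 0.1 0.7] op 0.397 q [-0.69  0.74  0.53  1.61 -0.44  0.92  0.52]
```

View pics/s10.png

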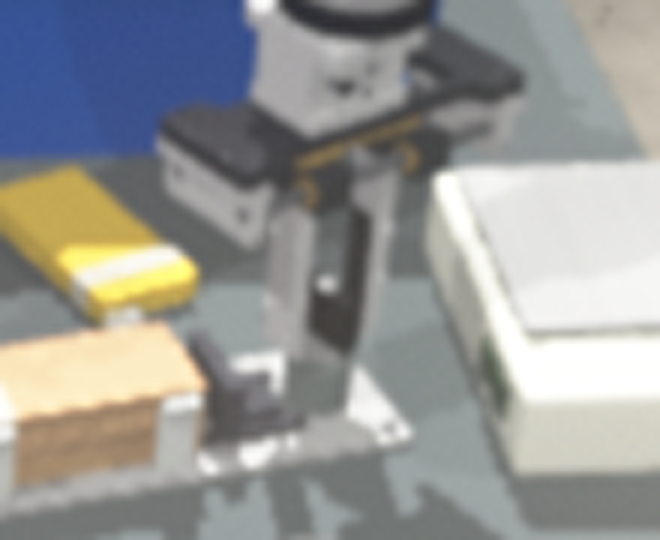

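The wing (dark, at about (335,310)) sits between the fingers. Close on it.

Request:
move_arm(slide=[[0,0,0],[0,0,0],[0,0,0],[0,0,0],[0,0,0],[0,0,0],[0,0,0]], rot=[[0,0,0],[0,0,0],[0,0,0],[0,0,0],[0,0,0],[0,0,0],[0,0,0]], jaw=0, squeeze=30)

```text
clock: 24.4
ee_pos: [0.7073, 0.1806, 0.0668]
orientation: [-1.571, -0.001, 0.52]
force: [4.0, 2.5, 0.2]
opening: 0.15
```

```bash
python3 - <<'E'
from h import *
st(); o=robot.get_obs();print(o['moment'])
E
```

```text
24.4 [0.7073 0.1806 0.0668] [-1.571e+00 -1.000e-03  5.200e-01] F [4.  2.5 0.2] op 0.15 q [-0.69  0.74  0.53  1.61 -0.44  0.92  0.52]
[ 0.52751419 -1.17462491  0.02940839]
```

Request:
move_arm(slide=[[0.03,0.02,0],[0,0,0],[0,0,0],[0,0,0]], rot=[[0,0,0],[0,0,0],[0,0,0],[0,0,0]])

```text
clock: 24.8
ee_pos: [0.7073, 0.1807, 0.0667]
orientation: [-1.571, -0.0, 0.52]
force: [4.3, 2.4, 3.6]
opening: 0.148
```

```bash
python3 - <<'E'
from meas import *
st(); o=robot.get_obs();print(o['moment'])
s=snap('side')
cv2.imwrite('pics/s11.png',cv2.resize(s['color'][100:190,270:380],None,fx=6,fy=6,interpolation=cv2.INTER_CUBIC)[:,:,::-1])
E
```

```text
24.8 [0.7073 0.1807 0.0667] [-1.571 -0.     0.52 ] F [4.3 2.4 3.6] op 0.148 q [-0.69  0.74  0.53  1.61 -0.44  0.92  0.52]
[ 0.42933432 -0.93927025  0.08183132]
```

View pics/s11.png

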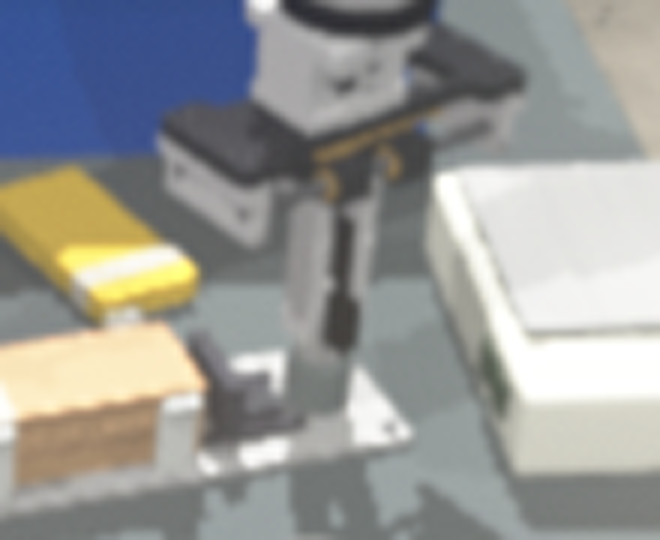

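Request:
move_arm(slide=[[0,0,0],[0,0,0],[0,0,0],[0,0,0],[0,0,0],[0,0,0]], rot=[[0,0,-0.06],[0,0,-0.08],[0,0,-0.08],[0,0,-0.08],[0,0,0],[0,0,0]])

```text
clock: 25.45
ee_pos: [0.7074, 0.1807, 0.0667]
orientation: [-1.571, -0.001, 0.221]
force: [4.7, 2.1, 3.7]
opening: 0.145
```

```bash
python3 - <<'E'
from meas import *
st(); o=robot.get_obs();print(o['moment'])
s=snap('side')
cv2.imwrite('pics/s12.png',cv2.resize(s['color'][100:190,270:380],None,fx=6,fy=6,interpolation=cv2.INTER_CUBIC)[:,:,::-1])
E
```

```text
25.45 [0.7074 0.1807 0.0667] [-1.571e+00 -1.000e-03  2.210e-01] F [4.7 2.1 3.7] op 0.145 q [-0.73  0.76  0.61  1.61 -0.51  0.93  0.28]
[ 0.48360959 -1.1363415   0.02639319]
```

View pics/s12.png

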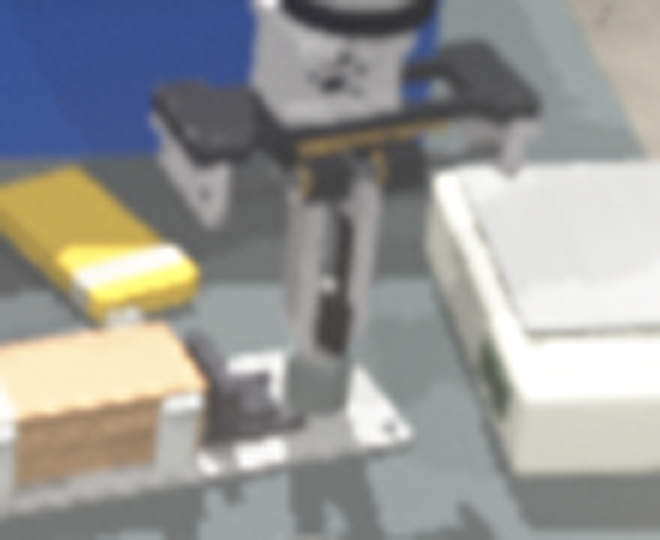

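Request:
move_arm(slide=[[0.05,0.02,0],[0,0,0],[0,0,0],[0,0,0],[0,0,0],[0,0,0],[0,0,0],[0,0,0],[0,0,0],[0,0,0],[0,0,0],[0,0,0],[0,0,0]], rot=[[0,0,-0.08],[0,0,-0.1],[0,0,-0.1],[0,0,-0.1],[0,0,-0.1],[0,0,-0.1],[0,0,-0.1],[0,0,-0.1],[0,0,-0.1],[0,0,-0.1],[0,0,-0.1],[0,0,0],[0,0,0]])

```text
clock: 26.8
ee_pos: [0.7078, 0.1805, 0.0667]
orientation: [-1.571, -0.0, -0.86]
force: [3.9, 0.6, 5.7]
opening: 0.153
```

```bash
python3 - <<'E'
from meas import *
st(); o=robot.get_obs();print(o['moment'])
s=snap('side')
cv2.imwrite('pics/s13.png',cv2.resize(s['color'][100:200,230:360],None,fx=6,fy=6,interpolation=cv2.INTER_CUBIC)[:,:,::-1])
E
```

```text
26.8 [0.7078 0.1805 0.0667] [-1.571 -0.    -0.86 ] F [3.9 0.6 5.7] op 0.153 q [-0.87  0.86  0.86  1.62 -0.74  1.02 -0.63]
[ 2.01931895e-01 -8.34548689e-01 -3.52131726e-04]
```

View pics/s13.png

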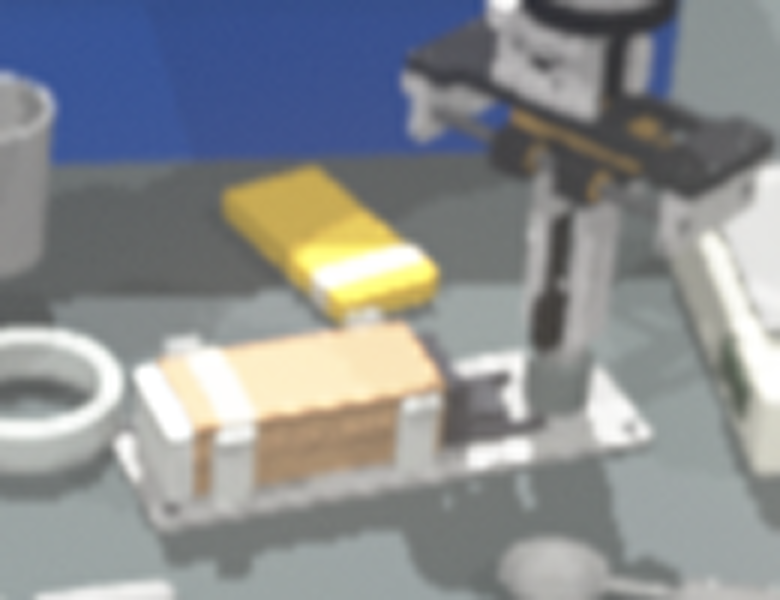

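Request:
move_arm(slide=[[0,0,0],[0,0,0],[0,0,0],[0,0,0],[0,0,0],[0,0,0],[0,0,0]], rot=[[0,0,-0.06],[0,0,-0.06],[0,0,-0.06],[0,0,-0.06],[0,0,-0.05],[0,0,0],[0,0,0]])

```text
clock: 27.55
ee_pos: [0.7078, 0.1805, 0.0667]
orientation: [-1.571, -0.0, -1.15]
force: [4.6, 0.6, 4.9]
opening: 0.148
```

```bash
python3 -c "
from h import *
st(); o=robot.get_obs();print(o['moment'])"
```

```text
27.55 [0.7078 0.1805 0.0667] [-1.571 -0.    -1.15 ] F [4.6 0.6 4.9] op 0.148 q [-0.9   0.89  0.93  1.62 -0.8   1.05 -0.88]
[ 0.20549125 -0.84192663  0.00134501]
```

Request:
move_arm(slide=[[0,0,0],[0,0,0],[0,0,0]], rot=[[0,0,-0.06],[0,0,0],[0,0,0]])

```text
clock: 27.85
ee_pos: [0.7078, 0.1804, 0.0667]
orientation: [-1.57, -0.0, -1.21]
force: [4.5, 1.2, 5.3]
opening: 0.15
```

```bash
python3 -c "
from h import *
st(); o=robot.get_obs();print(o['moment'])"
```

```text
27.85 [0.7078 0.1804 0.0667] [-1.57 -0.   -1.21] F [4.5 1.2 5.3] op 0.15 q [-0.91  0.9   0.94  1.62 -0.81  1.05 -0.93]
[ 0.13864181 -0.82942422  0.00672088]
```

Request:
move_arm(slide=[[0,0,0],[0,0,0],[0,0,0]], rot=[[0,0,-0.05],[0,0,0],[0,0,0]])

```text
clock: 28.15
ee_pos: [0.7078, 0.1805, 0.0667]
orientation: [-1.57, -0.0, -1.259]
force: [4.4, 0.7, 6.0]
opening: 0.15
```

```bash
python3 -c "
from h import *
st(); o=robot.get_obs();print(o['moment'])"
```

```text
28.15 [0.7078 0.1805 0.0667] [-1.57  -0.    -1.259] F [4.4 0.7 6. ] op 0.15 q [-0.91  0.91  0.95  1.62 -0.82  1.06 -0.98]
[ 0.13292511 -0.94469698  0.17486641]
```

Request:
move_arm(slide=[[0,0,0],[0,0,0],[0,0,0]], rot=[[0,0,-0.05],[0,0,0],[0,0,0]])

```text
clock: 28.45
ee_pos: [0.707, 0.1802, 0.0666]
orientation: [-1.572, 0.0, -1.31]
force: [-2.6, -0.8, 10.4]
opening: 0.149
```

```bash
python3 -c "
from h import *
st(); o=robot.get_obs();print(o['moment'])"
```

```text
28.45 [0.707  0.1802 0.0666] [-1.572  0.    -1.31 ] F [-2.6 -0.8 10.4] op 0.149 q [-0.92  0.91  0.96  1.62 -0.83  1.07 -1.02]
[-0.05422072  0.56888868 -0.0664259 ]
```

Request:
move_arm(slide=[[0,0,0],[0,0,0],[0,0,0]], rot=[[0,0,-0.05],[0,0,0],[0,0,0]])

```text
clock: 28.75
ee_pos: [0.7071, 0.1802, 0.0667]
orientation: [-1.572, 0.0, -1.36]
force: [-1.5, -0.9, 10.1]
opening: 0.156
```

```bash
python3 - <<'E'
from meas import *
st(); o=robot.get_obs();print(o['moment'])
s=snap('side')
cv2.imwrite('pics/s14.png',cv2.resize(s['color'][100:200,230:360],None,fx=6,fy=6,interpolation=cv2.INTER_CUBIC)[:,:,::-1])
s=snap('top')
cv2.imwrite('pics/t14.png',cv2.resize(s['color'][100:230,130:250],None,fx=4.6,fy=4.6,interpolation=cv2.INTER_CUBIC)[:,:,::-1])
E
```

```text
28.75 [0.7071 0.1802 0.0667] [-1.572  0.    -1.36 ] F [-1.5 -0.9 10.1] op 0.156 q [-0.92  0.92  0.97  1.62 -0.84  1.07 -1.06]
[-0.0832402   0.52641955  0.0312986 ]
```

View pics/s14.png

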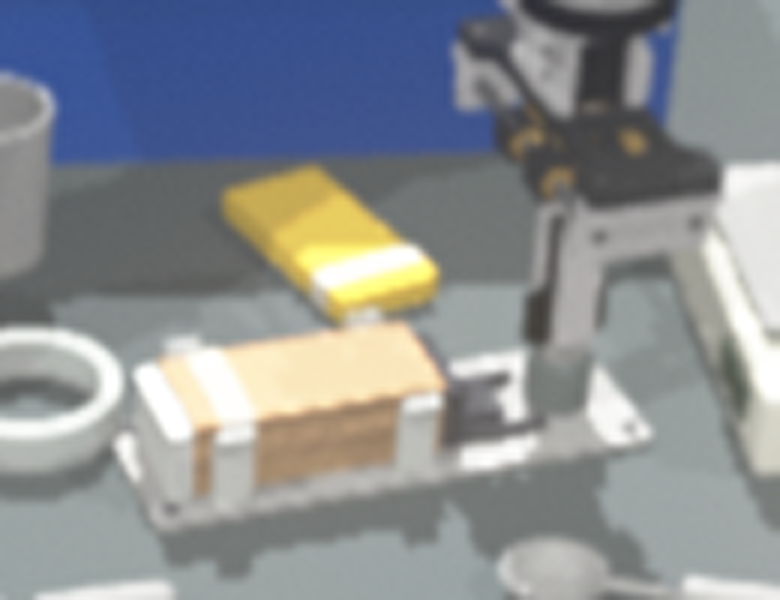

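View pics/t14.png

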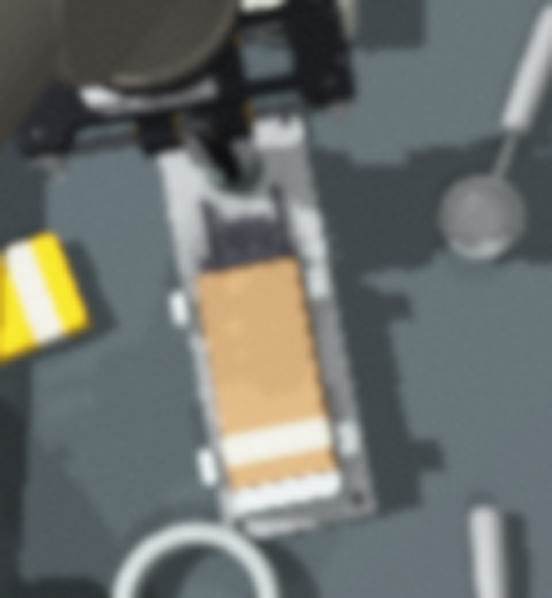

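```bash
cat > jw.py <<'E'
from ov import *
def jaw(s,c=(.5705,.1458),yaw=np.radians(12.7)-np.pi):
    W=cloud(s);P=W.reshape(-1,3);ok=~np.isnan(P[:,0]);
    d=P[:,:2]-np.array(c);x=d@[np.cos(yaw),np.sin(yaw)];y=d@[-np.sin(yaw),np.cos(yaw)];z=P[:,2]
    col=s['color'].reshape(-1,3).astype(int);dark=(col.max(1)<120)
    m=ok&(x>-.105)&(x<-.055)&(abs(y)<.024)&(z>.033)&(z<.045)&dark
    X=x[m];return m.sum(),np.round([X.mean()*1e3,np.percentile(X,5)*1e3,np.percentile(X,95)*1e3],1)
def wing(s,ax=(.7065,.1768)):
    W=cloud(s);P=W.reshape(-1,3);col=s['color'].reshape(-1,3).astype(int)
    m=(np.hypot(P[:,0]-ax[0],P[:,1]-ax[1])<.026)&(P[:,2]>.05)&(P[:,2]<.079)&(col.max(1)<75)
    Q=P[m][:,:2];
    if len(Q)<5:return len(Q)
    ev,V=np.linalg.eigh(np.cov(Q.T));v=V[:,1];return len(Q),Q.mean(0).round(4),np.degrees(np.arctan2(v[1],v[0])).round(1),np.sqrt(ev)*1e3
E
python3 - <<'E'
from jw import *
for n in('top0','top5','top8','side0','side5','side8'):
    s=dict(np.load(n+'.npz'));print(n,jaw(s),wing(s))
for n in('top','side'):
    s=snap(n);np.savez(n+'14.npz',**s);print(n,jaw(s),wing(s))
E
```

```text
top0 (np.int64(73), array([-81.5, -86.7, -77.3])) (84, array([0.7034, 0.1747]), np.float64(123.3), array([ 3.03571666, 11.56280827]))
top5 (np.int64(73), array([-81.5, -86.8, -77.2])) (88, array([0.7031, 0.1755]), np.float64(122.5), array([ 3.0772419 , 11.97396076]))
top8 (np.int64(75), array([-81.3, -86.2, -76.9])) (80, array([0.7031, 0.175 ]), np.float64(121.8), array([ 2.94708193, 11.45396723]))
side0 (np.int64(23), array([-81.2, -86.4, -78.2])) (63, array([0.7067, 0.1706]), np.float64(122.1), array([ 2.09638356, 12.48966849]))
side5 (np.int64(32), array([-82.2, -86.6, -79.1])) (66, array([0.7068, 0.1707]), np.float64(122.2), array([ 2.19197025, 12.58291705]))
side8 (np.int64(15), array([-82.3, -89.8, -78.3])) (69, array([0.7067, 0.1714]), np.float64(122.6), array([ 2.30481731, 12.63070095]))
top (np.int64(47), array([-73.2, -76.5, -69.4])) (55, array([0.6947, 0.174 ]), np.float64(-144.9), array([ 3.86656377, 10.0315851 ]))
side (np.int64(1), array([-78.5, -78.5, -78.5])) (15, array([0.6934, 0.1676]), np.float64(56.6), array([1.5279278 , 3.98632695]))
```

Request:
move_arm(slide=[[0,0,0],[0,0,0],[0,0,0],[0,0,0]], rot=[[0,0,0],[0,0,0],[0,0,0],[0,0,0]], squeeze=55)

```text
clock: 29.35
ee_pos: [0.707, 0.1802, 0.0667]
orientation: [-1.572, 0.0, -1.359]
force: [-1.1, -1.5, 9.1]
opening: 0.145
```

```bash
python3 -c "
from h import *
st(); o=robot.get_obs();print(o['moment'])"
```

```text
29.35 [0.707  0.1802 0.0667] [-1.572  0.    -1.359] F [-1.1 -1.5  9.1] op 0.145 q [-0.92  0.92  0.97  1.62 -0.84  1.07 -1.06]
[-0.16829337  0.55114284  0.33813808]
```

Request:
move_arm(slide=[[0,0,0],[0,0,0],[0,0,0]], rot=[[0,0,-0.06],[0,0,0],[0,0,0]])

```text
clock: 29.65
ee_pos: [0.7071, 0.1802, 0.0667]
orientation: [-1.572, -0.0, -1.419]
force: [-1.2, -0.9, 10.3]
opening: 0.147
```

```bash
python3 -c "
from jw import *
st(); o=robot.get_obs();print(o['moment']);s=snap('top');print(jaw(s),wing(s))"
```

```text
29.65 [0.7071 0.1802 0.0667] [-1.572 -0.    -1.419] F [-1.2 -0.9 10.3] op 0.147 q [-0.93  0.93  0.98  1.62 -0.85  1.08 -1.11]
[-0.18439605  0.62169837  0.8697276 ]
(np.int64(49), array([-72.9, -76.9, -69.4])) (52, array([0.6944, 0.1746]), np.float64(-142.1), array([ 3.94087563, 10.13548369]))
```

Request:
move_arm(slide=[[0,0,0],[0,0,0],[0,0,0],[0,0,0],[0,0,0],[0,0,0],[0,0,0]], rot=[[0,0,0],[0,0,0],[0,0,0],[0,0,0.1],[0,0,0.11],[0,0,0],[0,0,0]], jaw=40, squeeze=30)

```text
clock: 30.4
ee_pos: [0.7074, 0.1807, 0.0664]
orientation: [-1.571, 0.001, -1.213]
force: [0.3, 0.2, -0.0]
opening: 0.4
```

```bash
python3 - <<'E'
from jw import *
st(); o=robot.get_obs();print(o['moment'])
s=snap('top');print(jaw(s),wing(s))
cv2.imwrite('pics/t15.png',cv2.resize(s['color'][110:170,150:220],None,fx=8,fy=8,interpolation=cv2.INTER_CUBIC)[:,:,::-1])
s=snap('side');print(wing(s))
cv2.imwrite('pics/s15.png',cv2.resize(s['color'][120:190,290:360],None,fx=8,fy=8,interpolation=cv2.INTER_CUBIC)[:,:,::-1])
E
```

```text
30.4 [0.7074 0.1807 0.0664] [-1.571e+00  1.000e-03 -1.213e+00] F [ 0.3  0.2 -0. ] op 0.4 q [-0.91  0.9   0.94  1.62 -0.82  1.05 -0.94]
[-0.01886908  0.11545611  0.01792833]
(np.int64(50), array([-72.9, -76.1, -69.3])) (53, array([0.6967, 0.1729]), np.float64(-159.6), array([ 3.60663237, 12.73342966]))
(45, array([0.6985, 0.1742]), np.float64(78.0), array([ 4.08687072, 12.17225749]))
```

View pics/t15.png

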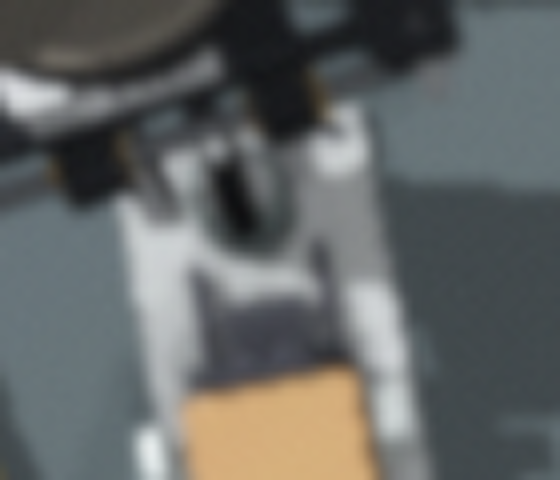

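View pics/s15.png

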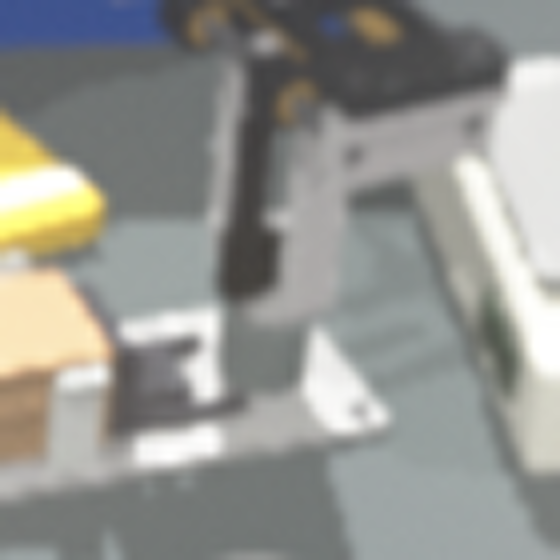

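Request:
move_arm(slide=[[0,0,0],[0,0,0],[0,0,0],[0,0,0],[0,0,0],[0,0,0],[0,0,0]], rot=[[0,0,0],[0,0,0],[0,0,0],[0,0,0],[0,0,0],[0,0,0],[0,0,0]], jaw=0, squeeze=35)

```text
clock: 31.2
ee_pos: [0.7077, 0.1805, 0.0664]
orientation: [-1.571, -0.0, -1.21]
force: [2.3, -3.4, -2.9]
opening: 0.151
```

```bash
python3 -c "
from h import *
st(); o=robot.get_obs();print(o['moment'])"
```

```text
31.2 [0.7077 0.1805 0.0664] [-1.571 -0.    -1.21 ] F [ 2.3 -3.4 -2.9] op 0.151 q [-0.91  0.9   0.94  1.62 -0.81  1.05 -0.93]
[-0.76024576 -0.36222412 -0.01081666]
```

Request:
move_arm(slide=[[0,0,0],[0,0,0],[0,0,0],[0,0,0],[0,0,0],[0,0,0],[0,0,0],[0,0,0],[0,0,0],[0,0,0],[0,0,0],[0,0,0],[0,0,0],[0,0,0],[0,0,0],[0,0,0],[0,0,0],[0,0,0],[0,0,0]], rot=[[0,0,0.05],[0,0,0.1],[0,0,0.1],[0,0,0.1],[0,0,0.1],[0,0,0.1],[0,0,0.1],[0,0,0.1],[0,0,0.1],[0,0,0.1],[0,0,0.1],[0,0,0.1],[0,0,0.1],[0,0,0.1],[0,0,0.1],[0,0,0.1],[0,0,0.021],[0,0,0],[0,0,0]])

```text
clock: 33.1
ee_pos: [0.7075, 0.1806, 0.0664]
orientation: [-1.571, 0.0, 0.358]
force: [0.8, -2.6, -1.3]
opening: 0.148
```

```bash
python3 - <<'E'
from jw import *
st(); o=robot.get_obs();print(o['moment'])
s=snap('top');print(jaw(s),wing(s));c=s['color'].astype(int)
W=cloud(s);X,Y,Z=W[...,0],W[...,1],W[...,2]
m=(abs(X-.57)<.09)&(abs(Y-.147)<.05)&(abs(Z-.048)<.006)&(c[...,0]-c[...,2]>25)
print(m.sum(),np.median(Z[m]),cv2.minAreaRect(W[m][:,:2].astype(np.float32)))
cv2.imwrite('pics/t16.png',cv2.resize(s['color'][100:230,130:250],None,fx=4.6,fy=4.6,interpolation=cv2.INTER_CUBIC)[:,:,::-1])
s=snap('side');print(wing(s))
cv2.imwrite('pics/s16.png',cv2.resize(s['color'][100:200,230:360],None,fx=6,fy=6,interpolation=cv2.INTER_CUBIC)[:,:,::-1])
E
```

```text
33.1 [0.7075 0.1806 0.0664] [-1.571  0.     0.358] F [ 0.8 -2.6 -1.3] op 0.148 q [-0.71  0.75  0.58  1.61 -0.48  0.93  0.39]
[-0.6173365  -0.07704139 -0.03791038]
(np.int64(72), array([-80.4, -85.6, -76.2])) 0
953 0.048305702835383595 ((0.5702718496322632, 0.14588356018066406), (0.12882420420646667, 0.060707271099090576), 12.642546653747559)
(27, array([0.7117, 0.161 ]), np.float64(83.3), array([2.64550275, 5.82784127]))
```

View pics/t16.png

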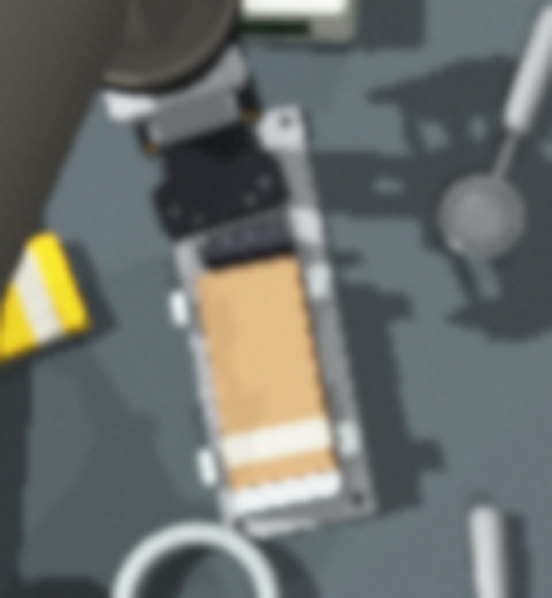

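View pics/s16.png

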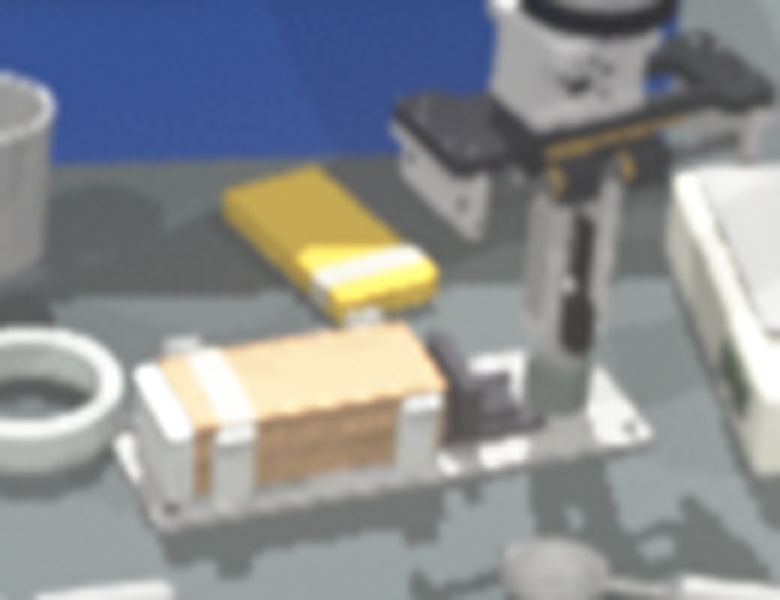

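```bash
python3 -c "
from h import *
robot.job_done(); st()"
```

```text
the job is handed in; nothing more can be done
the job is handed in; nothing more can be done
```

The job is handed in. The thick carton is at the bottom of the fixture with the thin one on top. The thumbscrew was turned to its stop and backed off a quarter turn, and the gripper still holds it. This took about 33 s of the 72 s allowed.

**Cartons:** I slid each carton against the end stop, released it, and did not touch it again. In the last top picture the pile lies flat at 12.6°, level with the fixture's 12.7°. Its top is at 48 mm, as expected, and it was not moved by the turning.

**Seating the screw:**
- The first press at 30 N slipped on the wing, so I could not tell whether it had seated.
- Pressing again at 55 N met a clear stop at about 0.87 N m.
- After I let go, the wing measured 20.4°, against 20.8° expected when seated.

**Backing off:** I re-gripped the wing squarely at 35 N and turned it back 1.57 rad. The jaw's position then agreed with a screw turn of about 1.42 rad (target 1.43), leaving about 9 mm free in front of the pile.

**What disagreed:**
- **Camera offset:** camera positions read about 3 mm low in y compared with the arm, so I centred by touch on the posts and the stop.
- **Wing thickness:** the gripper reads about 14 mm on the 12 mm wing, even when square to it. I don't know why.
- **Jaw travel:** the top camera showed the jaw moving 8–10 mm when seated (10.4 mm expected), because the pile partly hides it.
- **Final wing angle:** the gripper hides the wing, so this rests on the tool's turn and the jaw position.

I did not touch anything else on the table.

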